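Load the oven carrying frame and lock its keeper

ROBOT

A 6-joint arm with a two-finger parallel gripper is mounted at the origin on the work surface. World frame = base frame: x ahead of the robot, y to its left, z up, the work surface at z = 0. Lengths are in m, angles in rad, forces in N, time in s.
With the tool pointing down it reaches from about 0.3 to 0.775 m from the base axis. Payload 14.6 kg.
Tool frame: the origin (TCP) lies midway between the tips of the shut fingers; the grasp point (between the pads) lies hold_point_z behind it (hold_point_z is the distance from the TCP to the grasp point, in m); z points along the fingers, y is the line along which they close (so a half turn about z gives the same grasp; the last joint's range is limited). The gripper opens to 94 mm and grips with 3 to 60 N. Pads are 16 mm wide; open, the fingers measure 119 mm over their backs; the gripper's body (75 mm by 177 mm) begins 78 mm behind the grasp point.
Start: joints at [-1.259, 0.3, 1.521, -0, 1.321, -0.067], TCP at [0.203, -0.511, 0.185] pointing down, gripper open.
Joint ranges: [-3.03, 3.03], [-0.79, 2.21], [0.23, 2.52], [-1.04, 4.18], [0, 3.07], [-2.55, 2.55]. Speed limits (rad/s): [2.22, 2.22, 2.57, 3.14, 3.14, 3.14].

INTERFACE

Orientations are given as a unit quaternion [x, y, z, w].
In Python, from workcell import * gives the robot as it stands.
- The arm moves only by the shell command python3 -m handwheel 'ROWS' [FORCE]. ROWS is JSON, a list of rows, each an object of numbers: "tx", "ty", "tz": the shift along the tool's x, y, z scaled (see below); "wx", "wy", "wz": the turn, a rotation vector about the tool's x, y, z scaled (see below); "gripper": the opening in per cent of the stroke, from 0 (shut) to 100 (fully open). A call has 1 to 20 rows; each row is the pose to reach, as a shift and turn from the pose commanded when the call began, along the tool's axes at that moment; what a row does not reach only later rows make up. The controller multiplies each number of a shift by 500 mm and each number of a turn by pi/2 rad. A row lasts 1/10 s, in which the tool goes at most 50 mm and 8.59 degrees, less where a joint would pass 70% of its speed; a pose out of reach is approached as far as the arm can. A call with a number of a shift or a turn outside -1 to 1 is refused whole. A call with a gripper value outside its range is refused whole. The fingers move at their own pace and stop on an object; FORCE is the grip in N (left out, the last holds). Time passes only in rows, so rows that repeat a pose let the fingers close. It gives the time, the measured TCP pose, the force, the opening and the grip force at its end, in the units of the state.
- read_state(): the state, without advancing time (a new reading comes with each control period).
- grab_frame(name): name is "scene" or "side" or "wrist"; returns a dict with "color" (420x560x3 uint8, red, green, blue), "K" (3x3 intrinsics, pixels), "T" (4x4, takes a point from camera to world coordinates). Camera axes: x right, y up, looking along -z (the intrinsics and any distortion apply to the point x, -y, -z); pixel columns grow to the right and rows downward; lengths in m; the calibration is good to about 2 mm. The wrist camera is an equidistant fisheye: a pixel r from the principal point sees the ray r / f radians off the axis. A picture is of the moment at which its call begins. There is no depth.
- close_job(): hands the job in; it is judged then, once.
The state is a dict: "time_s": time; "joint_pos": joint angles; "joint_vel": joint speeds; "tau": joint torques, N m; "tcp_pos": TCP position; "tcp_rot": TCP orientation; "ft_force": force on the tool from outside, world axes, zero at the start; "wrist_torque": the same for the moment, N m; "opening": finger opening in m; "gripper_force": force on a finger pad.
Only numpy, scipy, OpenCV 4.12 (cv2) and the standard library are available. Lean on these libraries where they do the work, as an engineer would, in place of code of your own. Each camera call takes 0.05 s, during which the arm holds its last target. There are 200 camera calls.

TASK

Load the carrying frame for the oven: push back the catch so that the sprung keeper bar flies open, then lift every strap-backed copper cup out of the orange crate and hang it upright by the side slot of its strap on a stud of the frame, one to a stud, slid in sideways behind the stud's head and let down until it sits home. When all of them hang, press the keeper's lever down until the catch holds it shut. Leave the plain bowls in the crate and everything else on the bench where it is.

Things in the scene. Friction and masses are not known exactly. Their poses are not given: they have to be found in the camera images.
- frame: Fixed dark steel carrying frame. Origin: on the bench under its middle; x points level from the stud heads into the back plate, y along it (to the loader's left), z up. Mm below are in this frame. Upright back plate, front at x = 0, 10 thick, z = 89 to 177, 420 long (510 below z = 145), carries the studs. Uprights at y = +-210, 190 high. Above the back plate is free space; the open keeper's bar stands at x = 48, z = 214.
- stud1 (a point): Leftmost of four headed studs that stick out of the back plate towards the frame's -x. Shank 8 mm thick, 15 mm long, lying along frame x; head 16 mm wide, 4 mm thick, at its -x end. This point: on the shank's axis half way between plate and head (frame x = -7.5, y = 157.5, z = 165 mm); its axes are the frame's. Studs are 105 mm apart in y.
- stud2 (a point): Second stud from the left, same as stud1, at frame y = 52.5 mm.
- stud3 (a point): Third stud from the left, same as stud1, at frame y = -52.5 mm.
- stud4 (a point): Rightmost stud, next to the lever, same as stud1, at frame y = -157.5 mm.
- keeper (a joint): Angle (rad) of the sprung keeper: 9 mm bar along the frame on two arms, with a lever and thumb paddle at the -y end; axis along frame y at x = 16, z = 165 mm. 0 = open, at rest on its spring. 1.00 = shut, held by the catch (bar 5 mm above the tops of hung cups); 1.06 = stop. Start: shut. Pressing the paddle takes 4 N rising to 9 N; the catch snaps over at about 1.0; let go before that, it flies open.
- paddle (a point): Middle of the upper face of the lever's thumb paddle: steel plate 50 mm long along the lever, 34 mm wide (y), 8 mm thick. It swings on a 118 mm circle about the keeper's axis: frame x, y, z = (-67, -233, 250) mm open, where the plate faces up and back and slopes 42 degrees, rising towards -x; (-100, -233, 141) shut. Press it downward along that arc.
- catch (a joint): Angle (rad) of the sprung catch: a hook at the frame's -y end, pivoted on an axis along y at frame x = -36, z = 100 mm, that snaps over a pin on the lever. 0 = at rest (keeper open or held). Its thumb tab pushed back towards the frame's +x raises the value; beyond about 0.2 the shut keeper is freed and flies open by itself. About 3 N on the tab; stop at 0.5; it returns to 0 when let go.
- tab (a point): Middle of the front (-x) face of the catch's thumb tab: upright steel plate, 54 mm wide in frame y (this point is 9 mm outside its middle, clear of the lever), 34 mm high, 4 mm thick, top edge at z = 208 mm. At rest at frame x, y, z = (-27.5, -293, 195) mm; moves with the catch. Pushing it 25 mm towards frame +x frees the keeper. The paddle swings up beside it, at y = -250 to -216.
- crate: Orange slatted crate, fixed, 300 x 240 mm (its x, y), walls 75 mm high and 6 mm thick, floor 6 mm. Origin: centre of its underside. Six places (x = -88, 0, 88; y = -52, 52 mm) hold the cups that are there and two plain copper bowls without straps.
- cup1 (a point): Copper cup 54 mm wide, 52 mm high, turquoise inlay, 0.2 to 0.45 kg, upright. Cup frame: origin under its centre, z up, x to the strap. Strap: flat upright plate behind the cup, middle plane x = 31, 8 thick, 30 wide (y), z = 0 to 135 mm, plain above z = 94 (grip there). This point: the seat, (31, 0, 90) mm, where a stud's axis lies when hung home; axes as the cup's. Cups may be absent.
- cup2 (a point): Seat point of cup 2, a cup like cup 1. Slot of every strap, in mm of the cup frame: L-shaped, cut right through in x. A level channel, z = 66 to 81, is open at the strap's +y edge and reaches in to y = -5.5; at its inner end a pocket 11 wide (y = -5.5 to 5.5) goes up to z = 94.
- cup3 (a point): Seat point of cup 3, a cup like cup 1. How every cup hangs: its x axis along the frame's x, strap between stud head and back plate, the stud enters the channel at the +y edge as the cup slides towards its own +y, and ends in the top of the pocket once the cup is let down. Strap tops then stand 45 mm above the studs' axes.
- cup4 (a point): Seat point of cup 4, a cup like cup 1. Centre of mass of every cup: about x = 11, z = 38 mm in its cup frame.
- bowl1: Plain copper bowl without a strap, 62 mm wide, 36 mm high, in the crate: stays there. Origin: centre of its underside.
- bowl2: Second such bowl, in the crate: stays there.
- follower: Bystander: turned wooden block 68 mm wide, 34 mm high. Origin: centre of its underside.
- wax_tin: Bystander: tin 72 mm wide, 55 mm high. Origin: centre of its underside.
- scraper: Bystander: hand tool 200 mm long lying on the bench.
- stone: Bystander: rubbing stone 85 x 35 x 22 mm lying on the bench.
- spanner: Bystander: spanner 170 mm long lying on the bench.

How it is judged:
By the outcome, as a careful person would: the job done as asked, in the order asked, and still so for the second after the job is handed in, with the robot touching nothing.
Of cup1, cup2, cup3, cup4 only 3 to 4 are there at a start; the rules pass over those that are not, and their reading is None.
At some moment in a run one of cup1, cup2, cup3, cup4 may be knocked a few centimetres aside while the robot is not near it.
Once in a run the grip may slacken for a moment while it holds something.
It also fails if it takes over 208 s, if anything falls off the work surface, if the arm or the gripper's body presses on something with over 40 N, if the wrist force passes 120 N, or if a joint passes its speed limit or range.

## Working session

There is one attempt and no reset: what is moved stays moved. The work goes in short steps, Python scripts to look and compute and a shell command to move; the robot and the scene stay as the last step left them, time stands still between calls to the robot, and variables do not carry over. Pictures are saved under pics/ and viewed, at most 14 in all, crops included, and the job is handed in when it is done.

```bash
ls; mkdir -p pics; python3 - <<'E'
from workcell import *
import cv2
print(read_state())
import workcell
print(hold_point_z if 'hold_point_z' in dir() else [d for d in dir(workcell)])
for n in ["scene","side","wrist"]:
    f=grab_frame(n); cv2.imwrite(f"pics/{n}0.png",f["color"][:,:,::-1]); print(n,f["K"].tolist(),f["T"].round(4).tolist(), [k for k in f])
E
```

```text
pics
{'time_s': 0.0, 'joint_pos': array([-1.25857902e+00,  3.00502618e-01,  1.52154907e+00, -3.11865201e-05,
        1.32071248e+00, -6.65859445e-02]), 'joint_vel': array([ 9.75311204e-04,  1.64513238e-03,  5.70903284e-04, -3.27901730e-06,
        1.09564835e-03,  1.97497008e-03]), 'tau': array([-1.03034567e-03, -5.31807625e+01, -3.52737200e+01,  7.06864544e-02,
        2.42740806e-02, -8.43264411e-05]), 'tcp_pos': array([ 0.20330553, -0.51074564,  0.1844826 ]), 'tcp_rot': array([ 9.82116170e-01,  1.88275023e-01, -8.67515526e-05, -5.79494204e-04]), 'ft_force': array([ 0.34868624,  0.21417391, -0.62798459]), 'wrist_torque': array([-0.02701433, -0.00486817,  0.01157145]), 'gripper_force': 0.0, 'opening': 0.09421641398083087}
0.0188
scene [[490.93587279405654, 0.0, 282.5395516459577], [0.0, 490.93587279405654, 212.12598545940307], [0.0, 0.0, 1.0]] [[0.8241, -0.4652, 0.3231, 0.9839], [0.5663, 0.6666, -0.4848, -0.6955], [0.0102, 0.5825, 0.8128, 1.256], [0.0, 0.0, 0.0, 1.0]] ['color', 'K', 'T']
side [[379.83893795638113, 0.0, 274.8963361539339], [0.0, 379.83893795638113, 211.57270840975767], [0.0, 0.0, 1.0]] [[-0.9962, 0.0617, -0.062, 0.4838], [-0.0873, -0.7421, 0.6645, 0.596], [-0.005, 0.6674, 0.7447, 0.8498], [0.0, 0.0, 0.0, 1.0]] ['color', 'K', 'T']
wrist [[325.19226210127806, 0.0, 274.71744969664763], [0.0, 325.19226210127806, 210.64652293084146], [0.0, 0.0, 1.0]] [[0.3692, 0.8983, 0.2383, 0.2719], [-0.9293, 0.3573, 0.0931, -0.4837], [-0.0016, -0.2558, 0.9667, 0.3842], [0.0, 0.0, 0.0, 1.0]] ['color', 'K', 'T']
```

```bash
python3 - <<'E'
import cv2
for n in ["scene","side"]:
    im=cv2.imread(f"pics/{n}0.png"); cv2.imwrite(f"pics/{n}0b.png",cv2.resize(im,(800,600),interpolation=cv2.INTER_CUBIC))
E
```

```text
(no output)
```

View pics/scene0b.png

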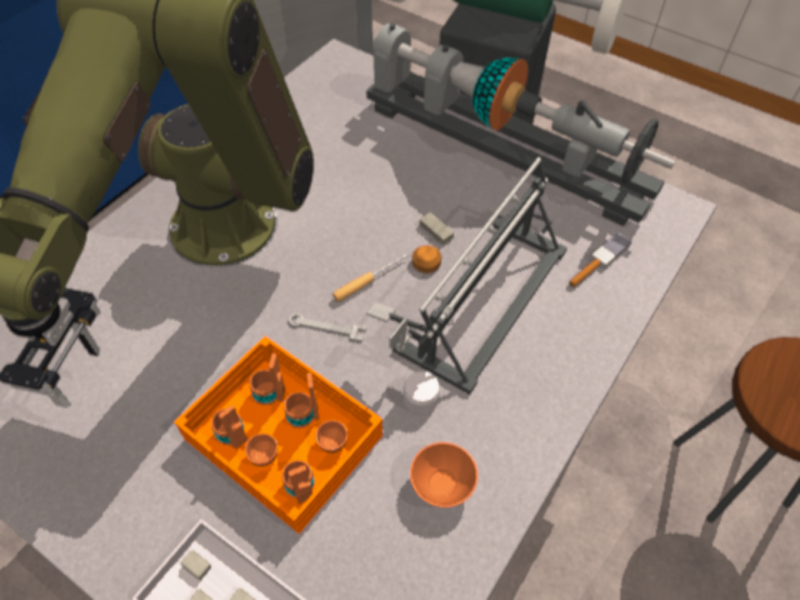

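View pics/side0b.png

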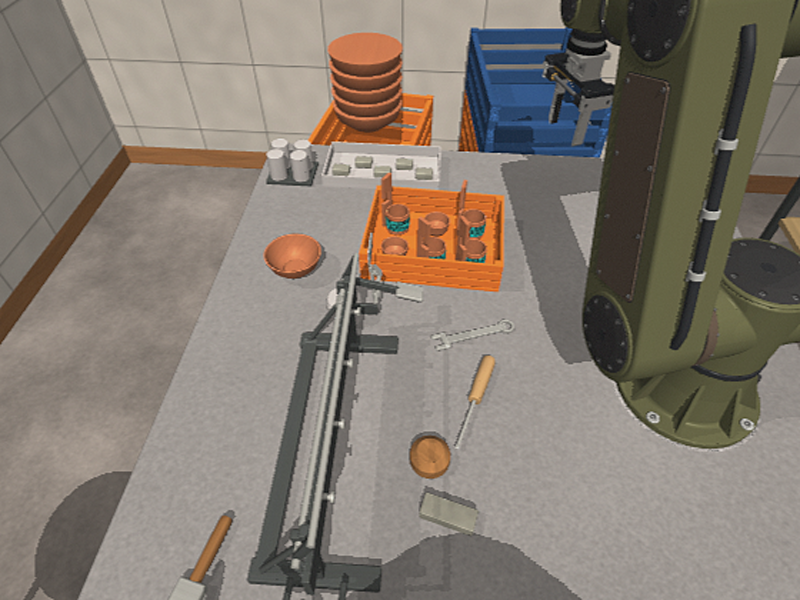

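```bash
python3 - <<'E'
import cv2,numpy as np
a=cv2.imread("pics/scene0.png")[100:270,265:400]; b=cv2.imread("pics/side0.png")[170:418,172:302]
a=cv2.resize(a,None,fx=3.5,fy=3.5,interpolation=cv2.INTER_CUBIC); b=cv2.resize(b,None,fx=2.4,fy=2.4,interpolation=cv2.INTER_CUBIC)
o=np.zeros((600,800,3),np.uint8); o[:a.shape[0],:a.shape[1]]=a; o[:b.shape[0],480:480+b.shape[1]]=b
cv2.imwrite("pics/c1.png",o)
E
```

```text
(no output)
```

View pics/c1.png

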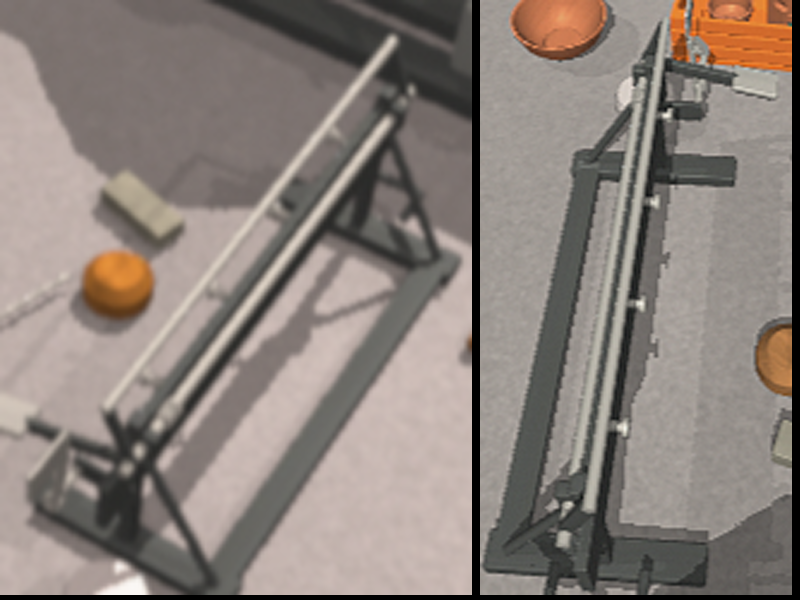

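```bash
cat > h.py <<'E'
from workcell import *
import numpy as np, cv2
from scipy.optimize import least_squares
from scipy.spatial.transform import Rotation as R
CAL={"scene":(np.array([[490.936,0,282.54],[0,490.936,212.126],[0,0,1]]),np.array([[0.8241,-0.4652,0.3231,0.9839],[0.5663,0.6666,-0.4848,-0.6955],[0.0102,0.5825,0.8128,1.256],[0,0,0,1]])),
"side":(np.array([[379.839,0,274.896],[0,379.839,211.573],[0,0,1]]),np.array([[-0.9962,0.0617,-0.062,0.4838],[-0.0873,-0.7421,0.6645,0.596],[-0.005,0.6674,0.7447,0.8498],[0,0,0,1]]))}
def proj(K,T,P,fish=False):
    c=(np.atleast_2d(P)-T[:3,3])@T[:3,:3]; d=c*[1,-1,-1]
    if fish:
        r=np.hypot(d[:,0],d[:,1]); th=np.arctan2(r,d[:,2]); uv=d[:,:2]*(th/np.maximum(r,1e-12))[:,None]
    else: uv=d[:,:2]/d[:,2:]
    return uv*[K[0,0],K[1,1]]+K[:2,2]
def ray(K,T,p,fish=False):
    q=(np.array(p,float)-K[:2,2])/[K[0,0],K[1,1]]
    if fish:
        t=np.hypot(*q); d=np.array([*(q*np.sin(t)/max(t,1e-9)),np.cos(t)])
    else: d=np.array([*q,1.])
    d=T[:3,:3]@(d*[1,-1,-1]); return T[:3,3],d/np.linalg.norm(d)
def at_z(K,T,p,z,fish=False):
    o,d=ray(K,T,p,fish); return o+d*(z-o[2])/d[2]
def w(pose,P):  # frame pose x,y,yaw -> world
    P=np.atleast_2d(P); return R.from_euler('z',pose[2]).apply(P)+[pose[0],pose[1],0]
E
python3 - <<'E'
from h import *
obs=[]
heads=[[-.017,y,.165] for y in(.1575,.0525,-.0525,-.1575)]
sd=np.array([[623,428],[638,304],[654,202],[668,115]],float); sd=(sd-[480,0])/2.4+[172,170]-.3
sc=np.array([[335,133],[274,211],[215,292],[150,379]],float)/3.5+[265,100]-.3
def res(p):
    return np.r_[(proj(*CAL["side"],w(p,heads))-sd).ravel(),.6*(proj(*CAL["scene"],w(p,heads))-sc).ravel()]
s=least_squares(res,[.65,0,0]); print(s.x,s.fun.round(1))
s2=least_squares(lambda p:res(p)[:8],[.65,0,0]);print(s2.x,s2.fun.round(1))
p=s.x
print(w(p,heads).round(3), w(p,[[-.1,-.233,.141],[-.0275,-.293,.195],[-.067,-.233,.25]]).round(3))
# strap tops in scene/side (800px coords -> orig)
k=.7
print("paddle side",proj(*CAL["side"],w(p,[[-.1,-.233,.141]])),((np.array([755,82])-[480,0])/2.4+[172,170]))
# crate corners on top rim z=.075 
for c in [(267,340),(382,425),(300,530),(178,423)]: print('scene',at_z(*CAL["scene"],np.array(c)*k,.075).round(3))
for c in [(378,188),(508,195),(502,252),(362,238)]: print('side',at_z(*CAL["side"],np.array(c)*k,.075).round(3))
E
```

```text
[0.61214419 0.16764698 0.02353976] [-0.1 -0.7  1.  -0.1  0.4 -0.1 -0.3  0.2  0.8  0.3  1.3 -0.3  0.8 -0.4
  0.4 -0.5]
[0.6126075  0.16821258 0.02243148] [-0.5 -0.4  0.7  0.2  0.2  0.1 -0.4  0.4]
[[0.591 0.325 0.165]
 [0.594 0.22  0.165]
 [0.596 0.115 0.165]
 [0.599 0.01  0.165]] [[ 0.518 -0.068  0.141]
 [ 0.592 -0.126  0.195]
 [ 0.551 -0.067  0.25 ]]
paddle side [[285.75305571 203.15231246]] [286.58333333 204.16666667]
scene [ 0.343 -0.221  0.075]
scene [ 0.638 -0.242  0.075]
scene [ 0.637 -0.477  0.075]
scene [ 0.328 -0.452  0.075]
side [ 0.615 -0.454  0.075]
side [ 0.31  -0.451  0.075]
side [ 0.333 -0.255  0.075]
side [ 0.63  -0.274  0.075]
```

```bash
cat >> h.py <<'E'
FP=np.array([.6125,.168,.0228])
def go(pos,psi):
    """psi: world yaw of tool y, tool down. prints row numbers"""
    s=read_state(); Rc=R.from_quat(s["tcp_rot"])
    z=np.array([0,0,-1]); y=np.array([np.cos(psi),np.sin(psi),0]); x=np.cross(y,z)
    Rt=R.from_matrix(np.c_[x,y,z])
    t=Rc.inv().apply(np.array(pos)-s["tcp_pos"]); rv=(Rc.inv()*Rt).as_rotvec()
    n=max(np.linalg.norm(t)/.05,np.degrees(np.linalg.norm(rv))/8.59)
    print("row",dict(zip(["tx","ty","tz","wx","wy","wz"],np.r_[t/.5,rv/(np.pi/2)].round(4).tolist())),"n>=%.1f"%n,"q6 est %.2f"%(np.arctan2(pos[1],pos[0])-psi))
def st():
    s=read_state(); print("t%.1f"%s["time_s"],s["tcp_pos"].round(4),"F",s["ft_force"].round(1),"M",s["wrist_torque"].round(2),"op%.4f g%.1f"%(s["opening"],s["gripper_force"]),"q",s["joint_pos"].round(2), "psi %.3f"%np.arctan2(*R.from_quat(s["tcp_rot"]).as_matrix()[[1,0],1]))
E
python3 -c "
from h import *
go([.48,-.42,.36],.0228)"
```

```text
row {'tx': 0.5813, 'ty': 0.0356, 'tz': -0.3508, 'wx': -0.0005, 'wy': -0.0004, 'wz': -0.7734} n>=8.1 q6 est -0.74
```

```bash
python3 -m handwheel '[{"tx":0.1,"ty":0,"tz":-0.2,"wz":-0.15,"gripper":0},{"tx":0.58,"ty":0.036,"tz":-0.35,"wz":-0.773,"gripper":0},{"tx":0.58,"ty":0.036,"tz":-0.35,"wz":-0.773,"gripper":0},{"tx":0.58,"ty":0.036,"tz":-0.35,"wz":-0.773,"gripper":0},{"tx":0.58,"ty":0.036,"tz":-0.35,"wz":-0.773,"gripper":0},{"tx":0.58,"ty":0.036,"tz":-0.35,"wz":-0.773,"gripper":0},{"tx":0.58,"ty":0.036,"tz":-0.35,"wz":-0.773,"gripper":0},{"tx":0.58,"ty":0.036,"tz":-0.35,"wz":-0.773,"gripper":0},{"tx":0.58,"ty":0.036,"tz":-0.35,"wz":-0.773,"gripper":0},{"tx":0.58,"ty":0.036,"tz":-0.35,"wz":-0.773,"gripper":0},{"tx":0.58,"ty":0.036,"tz":-0.35,"wz":-0.773,"gripper":0},{"tx":0.58,"ty":0.036,"tz":-0.35,"wz":-0.773,"gripper":0}]' 30
python3 - <<'E'
from h import *
st(); f=grab_frame("wrist"); cv2.imwrite("pics/w1.png",cv2.resize(f["color"][:,:,::-1],(800,600),interpolation=cv2.INTER_CUBIC)); np.savez("w1",K=f["K"],T=f["T"])
E
```

```text
t0.1 [ 0.2033 -0.5108  0.1846] F [-0.6  0.5  0. ] M [-0.01  0.04  0.02] op0.0939 g0.0 q [-1.26  0.3   1.52 -0.    1.32 -0.07] psi -1.192schema error: expected keys tx, ty, tz, wx, wy, wz, gripper
```

View pics/w1.png

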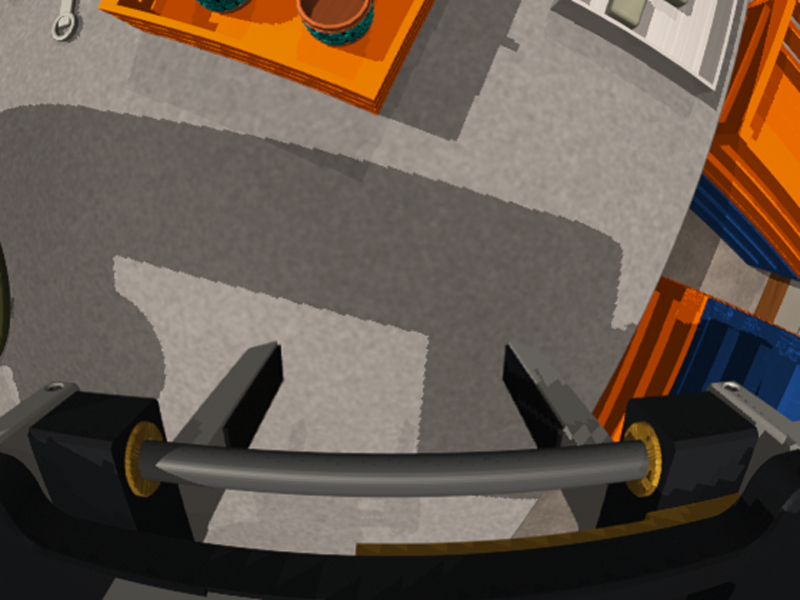

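```bash
python3 -c "
from h import *
go([.46,-.48,.36],.0228)"
```

```text
row {'tx': 0.4998, 'ty': 0.1322, 'tz': -0.3505, 'wx': -0.0003, 'wy': -0.0003, 'wz': -0.7734} n>=8.1 q6 est -0.83
```

```bash
python3 -m handwheel '[{"tx":0.1,"ty":0,"tz":-0.15,"wx":0,"wy":0,"wz":-0.15,"gripper":0},{"tx":0.5,"ty":0.132,"tz":-0.35,"wx":0,"wy":0,"wz":-0.773,"gripper":0},{"tx":0.5,"ty":0.132,"tz":-0.35,"wx":0,"wy":0,"wz":-0.773,"gripper":0},{"tx":0.5,"ty":0.132,"tz":-0.35,"wx":0,"wy":0,"wz":-0.773,"gripper":0},{"tx":0.5,"ty":0.132,"tz":-0.35,"wx":0,"wy":0,"wz":-0.773,"gripper":0},{"tx":0.5,"ty":0.132,"tz":-0.35,"wx":0,"wy":0,"wz":-0.773,"gripper":0},{"tx":0.5,"ty":0.132,"tz":-0.35,"wx":0,"wy":0,"wz":-0.773,"gripper":0},{"tx":0.5,"ty":0.132,"tz":-0.35,"wx":0,"wy":0,"wz":-0.773,"gripper":0},{"tx":0.5,"ty":0.132,"tz":-0.35,"wx":0,"wy":0,"wz":-0.773,"gripper":0},{"tx":0.5,"ty":0.132,"tz":-0.35,"wx":0,"wy":0,"wz":-0.773,"gripper":0},{"tx":0.5,"ty":0.132,"tz":-0.35,"wx":0,"wy":0,"wz":-0.773,"gripper":0},{"tx":0.5,"ty":0.132,"tz":-0.35,"wx":0,"wy":0,"wz":-0.773,"gripper":0}]' 30
python3 - <<'E'
from h import *
st(); f=grab_frame("wrist"); cv2.imwrite("pics/w2.png",cv2.resize(f["color"][:,:,::-1],(800,600),interpolation=cv2.INTER_CUBIC)); np.savez("w2",K=f["K"],T=f["T"])
go(w(FP,[-.075,-.301,.30])[0],.0228)
E
```

```text
time_s: 1.4
tcp_pos: [0.4597, -0.48, 0.3602]
tcp_rot: [0.7, 0.714, 0.0, 0.0]
ft_force: [0.1, 0.0, 0.0]
opening: 0.002
gripper_force: 0.0
t1.4 [ 0.4597 -0.48    0.3602] F [0.1 0.  0. ] M [ 0.02 -0.06  0.01] op0.0020 g0.0 q [-0.86  0.54  0.79  0.    1.81 -0.88] psi 0.019
row {'tx': 0.6872, 'ty': 0.1832, 'tz': 0.1203, 'wx': 0.0, 'wy': 0.0, 'wz': -0.0017} n>=7.2 q6 est -0.27
```

View pics/w2.png

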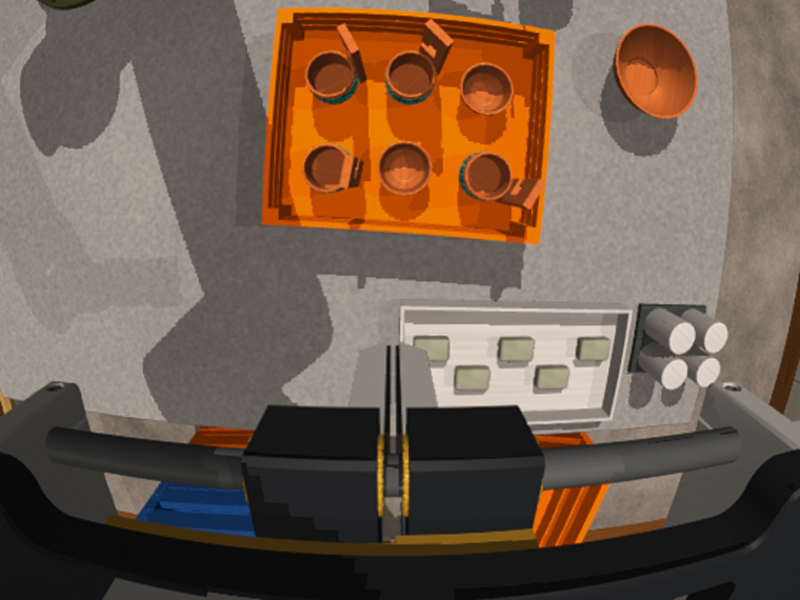

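```bash
python3 -m handwheel '[{"tx":0.687,"ty":0.183,"tz":0.12,"wx":0,"wy":0,"wz":-0.003,"gripper":0},{"tx":0.687,"ty":0.183,"tz":0.12,"wx":0,"wy":0,"wz":-0.003,"gripper":0},{"tx":0.687,"ty":0.183,"tz":0.12,"wx":0,"wy":0,"wz":-0.003,"gripper":0},{"tx":0.687,"ty":0.183,"tz":0.12,"wx":0,"wy":0,"wz":-0.003,"gripper":0},{"tx":0.687,"ty":0.183,"tz":0.12,"wx":0,"wy":0,"wz":-0.003,"gripper":0},{"tx":0.687,"ty":0.183,"tz":0.12,"wx":0,"wy":0,"wz":-0.003,"gripper":0},{"tx":0.687,"ty":0.183,"tz":0.12,"wx":0,"wy":0,"wz":-0.003,"gripper":0},{"tx":0.687,"ty":0.183,"tz":0.12,"wx":0,"wy":0,"wz":-0.003,"gripper":0},{"tx":0.687,"ty":0.183,"tz":0.12,"wx":0,"wy":0,"wz":-0.003,"gripper":0}]'
python3 - <<'E'
from h import *
st(); f=grab_frame("wrist"); a=cv2.resize(f["color"][:,:,::-1],(800,600),interpolation=cv2.INTER_CUBIC); np.savez("w3",K=f["K"],T=f["T"])
for P in [[-.0275,-.293,.195],[-.1,-.233,.141],[-.019,-.1575,.165],[-.019,-.0525,.165],[-.019,.0525,.165]]:
    p=proj(f["K"],f["T"],w(FP,P),True)[0]/.7; print(p.round(0)); cv2.circle(a,tuple(int(v) for v in p),4,(255,0,255),1)
cv2.imwrite("pics/w3.png",a)
go(w(FP,[-.07,-.301,.183])[0],.0228)
E
```

```text
time_s: 2.35
tcp_pos: [0.544, -0.1332, 0.3001]
tcp_rot: [0.697, 0.717, -0.0, -0.0]
ft_force: [-0.7, -0.2, 0.5]
opening: 0.0003
gripper_force: 0.0
t2.4 [ 0.544  -0.1332  0.3001] F [-0.7 -0.2  0.5] M [-0.06 -0.05 -0.01] op0.0003 g0.0 q [-0.31  0.27  1.3  -0.    1.57 -0.33] psi 0.028
[464. 283.]
[361. 191.]
[473.  90.]
[470. -38.]
[ 465. -138.]
row {'tx': -0.0, 'ty': 0.011, 'tz': 0.2346, 'wx': 0.0001, 'wy': 0.0002, 'wz': 0.0027} n>=2.3 q6 est -0.26
```

View pics/w3.png

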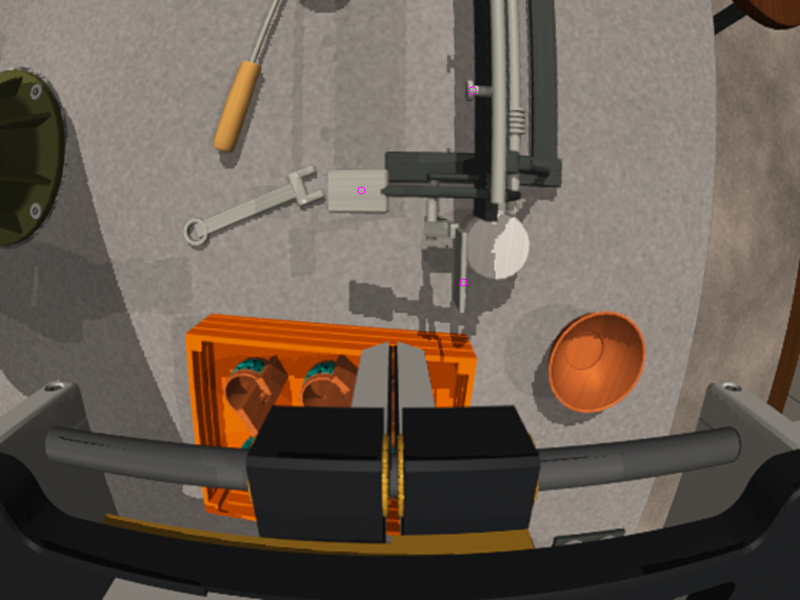

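```bash
python3 -m handwheel '[{"tx":0,"ty":0.011,"tz":0.234,"wx":0,"wy":0,"wz":0.003,"gripper":0},{"tx":0,"ty":0.011,"tz":0.234,"wx":0,"wy":0,"wz":0.003,"gripper":0},{"tx":0,"ty":0.011,"tz":0.234,"wx":0,"wy":0,"wz":0.003,"gripper":0},{"tx":0,"ty":0.011,"tz":0.234,"wx":0,"wy":0,"wz":0.003,"gripper":0},{"tx":0,"ty":0.04,"tz":0.234,"wx":0,"wy":0,"wz":0.003,"gripper":0},{"tx":0,"ty":0.06,"tz":0.234,"wx":0,"wy":0,"wz":0.003,"gripper":0},{"tx":0,"ty":0.08,"tz":0.234,"wx":0,"wy":0,"wz":0.003,"gripper":0},{"tx":0,"ty":0.1,"tz":0.234,"wx":0,"wy":0,"wz":0.003,"gripper":0},{"tx":0,"ty":0.115,"tz":0.234,"wx":0,"wy":0,"wz":0.003,"gripper":0},{"tx":0,"ty":0.13,"tz":0.234,"wx":0,"wy":0,"wz":0.003,"gripper":0}]'
python3 -m handwheel '[{"tx":0,"ty":0.004,"tz":0,"wx":0,"wy":0,"wz":0,"gripper":0},{"tx":0,"ty":0.004,"tz":0,"wx":0,"wy":0,"wz":0,"gripper":0},{"tx":0,"ty":-0.05,"tz":0,"wx":0,"wy":0,"wz":0,"gripper":0},{"tx":0,"ty":-0.1,"tz":0,"wx":0,"wy":0,"wz":0,"gripper":0},{"tx":0,"ty":-0.14,"tz":0,"wx":0,"wy":0,"wz":0,"gripper":0},{"tx":0,"ty":-0.14,"tz":-0.15,"wx":0,"wy":0,"wz":0,"gripper":0},{"tx":0,"ty":-0.14,"tz":-0.3,"wx":0,"wy":0,"wz":0,"gripper":0},{"tx":0,"ty":-0.14,"tz":-0.3,"wx":0,"wy":0,"wz":0,"gripper":0}]'
python3 - <<'E'
from h import *
st(); f=grab_frame("side"); cv2.imwrite("pics/s2.png",cv2.resize(f["color"][:,:,::-1],(800,600),interpolation=cv2.INTER_CUBIC))
# rough cups from w2
d=np.load("w2.npz"); K,T=d["K"],d["T"]
for n,c in dict(A=(330,75),B=(411,75),C=(329,168),D=(486,174),b1=(486,88),b2=(405,167)).items(): print(n,at_z(K,T,np.array(c)*.7,.058 if n[0]!='b' else .042,True).round(4))
for n,c in dict(A=(345,26),B=(438,28),C=(357,172),D=(532,190)).items(): print(n,at_z(K,T,np.array(c)*.7,.141,True).round(4))
E
```

```text
time_s: 3.4
tcp_pos: [0.6095, -0.1332, 0.1839]
tcp_rot: [0.699, 0.715, 0.0, 0.001]
ft_force: [-1.4, -0.7, 0.9]
opening: 0.0005
gripper_force: 0.4
time_s: 4.2
tcp_pos: [0.5381, -0.134, 0.3353]
tcp_rot: [0.699, 0.715, 0.0, 0.0]
ft_force: [0.5, 0.3, 0.6]
opening: 0.0003
gripper_force: 0.0
t4.2 [ 0.5381 -0.134   0.3353] F [0.5 0.3 0.6] M [-0.06 -0.1   0.03] op0.0003 g0.0 q [-0.31  0.25  1.25  0.    1.65 -0.33] psi 0.022
A [ 0.3884 -0.2893  0.058 ]
B [ 0.4752 -0.289   0.058 ]
C [ 0.3893 -0.3924  0.058 ]
D [ 0.5585 -0.3947  0.058 ]
b1 [ 0.5596 -0.2958  0.042 ]
b2 [ 0.4711 -0.3901  0.042 ]
A [ 0.4121 -0.2608  0.141 ]
B [ 0.496  -0.2613  0.141 ]
C [ 0.4259 -0.3983  0.141 ]
D [ 0.5861 -0.4086  0.141 ]
```

View pics/s2.png

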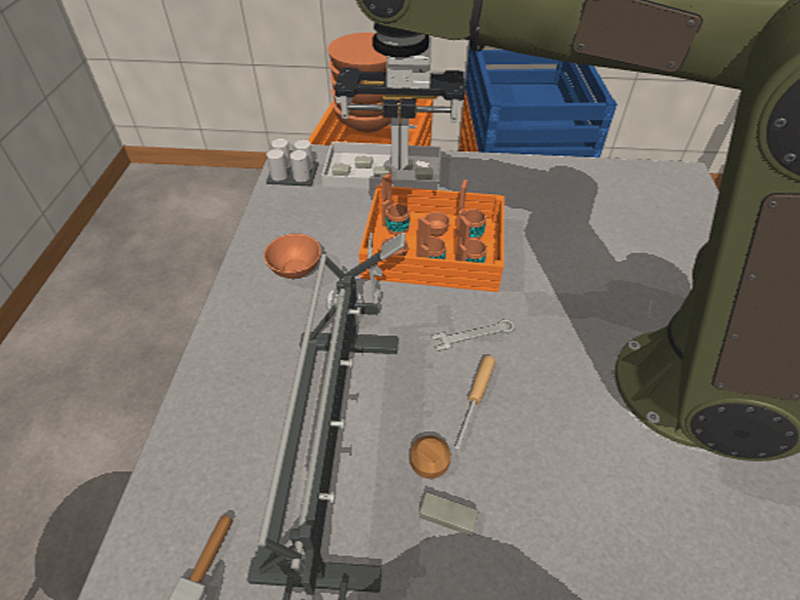

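```bash
python3 -c "
from h import *
go([.47,-.46,.26],.0228)"
```

```text
row {'tx': -0.6473, 'ty': -0.155, 'tz': 0.1688, 'wx': 0.0069, 'wy': 0.0023, 'wz': -0.0004} n>=6.9 q6 est -0.80
```

```bash
python3 -m handwheel '[{"tx":-0.647,"ty":-0.155,"tz":0.169,"wx":0,"wy":0,"wz":0,"gripper":0},{"tx":-0.647,"ty":-0.155,"tz":0.169,"wx":0,"wy":0,"wz":0,"gripper":0},{"tx":-0.647,"ty":-0.155,"tz":0.169,"wx":0,"wy":0,"wz":0,"gripper":0},{"tx":-0.647,"ty":-0.155,"tz":0.169,"wx":0,"wy":0,"wz":0,"gripper":0},{"tx":-0.647,"ty":-0.155,"tz":0.169,"wx":0,"wy":0,"wz":0,"gripper":0},{"tx":-0.647,"ty":-0.155,"tz":0.169,"wx":0,"wy":0,"wz":0,"gripper":0},{"tx":-0.647,"ty":-0.155,"tz":0.169,"wx":0,"wy":0,"wz":0,"gripper":0},{"tx":-0.647,"ty":-0.155,"tz":0.169,"wx":0,"wy":0,"wz":0,"gripper":0},{"tx":-0.647,"ty":-0.155,"tz":0.169,"wx":0,"wy":0,"wz":0,"gripper":0}]'
python3 - <<'E'
from h import *
st(); f=grab_frame("wrist"); np.savez("w4",K=f["K"],T=f["T"]); im=f["color"][:,:,::-1]; cv2.imwrite("pics/w4.png",im)
o=np.zeros((600,800,3),np.uint8)
for i,c in enumerate([[.395,-.28],[.48,-.28],[.4,-.39],[.57,-.40]]):
    p=proj(f["K"],f["T"],[c+[.1]],True)[0].round().astype(int); x0=max(0,p[0]-50); y0=max(0,p[1]-37); print(i,x0,y0)
    cr=cv2.resize(im[y0:y0+75,x0:x0+100],None,fx=4,fy=4,interpolation=cv2.INTER_CUBIC)
    o[300*(i//2):300*(i//2)+cr.shape[0],400*(i%2):400*(i%2)+cr.shape[1]]=cr
cv2.imwrite("pics/c2.png",o)
E
```

```text
time_s: 5.15
tcp_pos: [0.4681, -0.4597, 0.2479]
tcp_rot: [0.7, 0.714, 0.0, -0.001]
ft_force: [0.6, -0.0, 0.2]
opening: 0.0007
gripper_force: 0.0
t5.2 [ 0.4681 -0.4597  0.2479] F [ 0.6 -0.   0.2] M [ 0.   -0.08 -0.05] op0.0007 g0.0 q [-0.83  0.52  1.08  0.    1.55 -0.85] psi 0.021
0 161 0
1 240 0
2 163 94
3 320 107
```

View pics/c2.png

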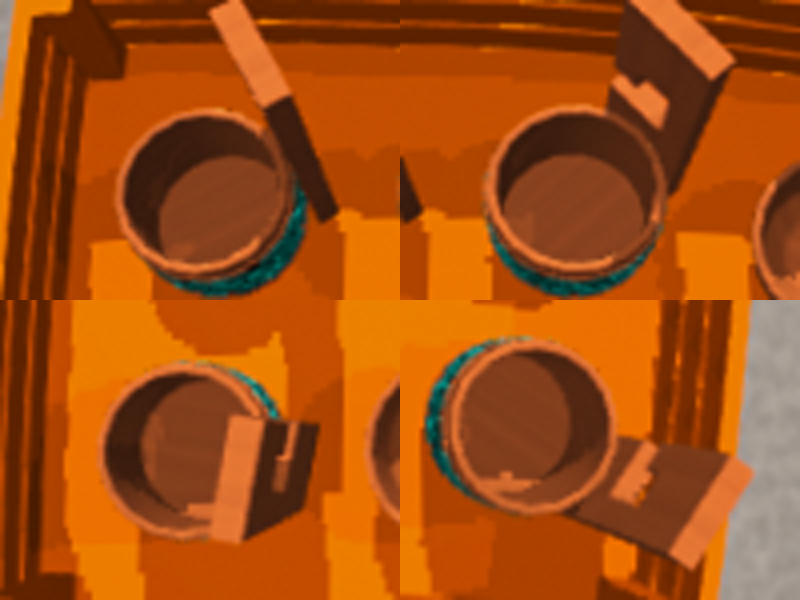

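```bash
cat > cups.py <<'E'
from h import *
d=np.load("w4.npz"); K,T=d["K"],d["T"]
def p(o,c,z): return at_z(K,T,np.array(o)+np.array(c)/4-.4,z,True)
for n,o,e1,e2,c,rim in [("A",(161,0),(224,5),(276,100),None,(205,192)),("B",(240,0),(260,5),(322,70),(285,31),(175,188)),("C",(163,94),(246,119),(228,240),None,(188,152)),("D",(320,107),(344,165),(279,261),None,(130,130))]:
    a,b=p(o,e1,.141),p(o,e2,.141); m=(a+b)/2 if c is None else p(o,c,.141); r=p(o,rim,.058)
    v=(a-b)[:2]; yaw=np.arctan2(v[1],v[0])-np.pi/2; off=(m-r)[:2]
    yaw2=np.arctan2(off[1],off[0])
    print(n,"strap",m[:2].round(4),"len %.4f"%np.hypot(*v),"yaw",yaw.round(3),"by rim",yaw2.round(3),"dist %.4f"%np.hypot(*off))
E
python3 cups.py
```

```text
A strap [ 0.4145 -0.2726] len 0.0296 yaw 0.481 by rim 0.532 dist 0.0301
B strap [ 0.4979 -0.2662] len 0.0223 yaw 0.731 by rim 0.726 dist 0.0318
C strap [ 0.4163 -0.3972] len 0.0291 yaw -0.147 by rim -0.189 dist 0.0291
D strap [ 0.5881 -0.412 ] len 0.0295 yaw -0.563 by rim -0.493 dist 0.0321
```

```bash
python3 -c "
from h import *
go([.588,-.412,.17],-.54)"
```

```text
row {'tx': 0.0885, 'ty': 0.2406, 'tz': 0.1576, 'wx': 0.0001, 'wy': -0.0001, 'wz': 0.3579} n>=3.7 q6 est -0.07
```

```bash
python3 -m handwheel '[{"tx":0.0885,"ty":0.2406,"tz":0.1576,"wx":0,"wy":0,"wz":0.358,"gripper":45},{"tx":0.0885,"ty":0.2406,"tz":0.1576,"wx":0,"wy":0,"wz":0.358,"gripper":45},{"tx":0.0885,"ty":0.2406,"tz":0.1576,"wx":0,"wy":0,"wz":0.358,"gripper":45},{"tx":0.0885,"ty":0.2406,"tz":0.1576,"wx":0,"wy":0,"wz":0.358,"gripper":45},{"tx":0.0885,"ty":0.2406,"tz":0.1576,"wx":0,"wy":0,"wz":0.358,"gripper":45},{"tx":0.0885,"ty":0.2406,"tz":0.1576,"wx":0,"wy":0,"wz":0.358,"gripper":45},{"tx":0.0885,"ty":0.2406,"tz":0.1576,"wx":0,"wy":0,"wz":0.358,"gripper":45}]' 45
python3 - <<'E'
from h import *
st(); f=grab_frame("wrist"); im=f["color"][:,:,::-1].copy()
go([.588,-.412,.112],-.54)
cv2.imwrite("pics/w5.png",cv2.resize(im,(800,600),interpolation=cv2.INTER_CUBIC))
E
```

```text
time_s: 5.9
tcp_pos: [0.5877, -0.4127, 0.1715]
tcp_rot: [0.87, 0.494, 0.0, 0.001]
ft_force: [-0.5, 0.0, 0.2]
opening: 0.0421
gripper_force: 0.0
t5.9 [ 0.5877 -0.4127  0.1715] F [-0.5  0.   0.2] M [0.   0.   0.01] op0.0421 g0.0 q [-0.66  0.7   0.96 -0.    1.48 -0.13] psi -0.538
row {'tx': 0.0019, 'ty': -0.0005, 'tz': 0.1185, 'wx': 0.0012, 'wy': 0.0002, 'wz': 0.0009} n>=1.2 q6 est -0.07
```

View pics/w5.png

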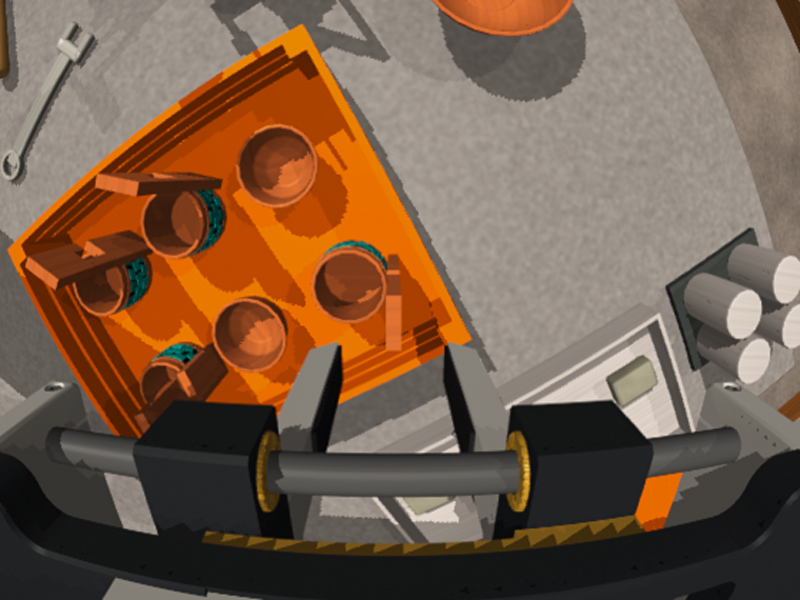

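```bash
python3 -m handwheel '[{"tx":0.002,"ty":0,"tz":0.06,"wx":0,"wy":0,"wz":0,"gripper":45},{"tx":0.002,"ty":0,"tz":0.1185,"wx":0,"wy":0,"wz":0,"gripper":45},{"tx":0.002,"ty":0,"tz":0.1185,"wx":0,"wy":0,"wz":0,"gripper":45},{"tx":0.002,"ty":0,"tz":0.1185,"wx":0,"wy":0,"wz":0,"gripper":0},{"tx":0.002,"ty":0,"tz":0.1185,"wx":0,"wy":0,"wz":0,"gripper":0},{"tx":0.002,"ty":0,"tz":0.1185,"wx":0,"wy":0,"wz":0,"gripper":0},{"tx":0.002,"ty":0,"tz":0.1185,"wx":0,"wy":0,"wz":0,"gripper":0},{"tx":0.002,"ty":0,"tz":0.1185,"wx":0,"wy":0,"wz":0,"gripper":0}]' 45
python3 -c "
from h import *
st()"
python3 -m handwheel '[{"tx":0,"ty":0,"tz":-0.04,"wx":0,"wy":0,"wz":0,"gripper":0},{"tx":0,"ty":0,"tz":-0.12,"wx":0,"wy":0,"wz":0,"gripper":0},{"tx":0,"ty":0,"tz":-0.21,"wx":0,"wy":0,"wz":0,"gripper":0},{"tx":0,"ty":0,"tz":-0.3,"wx":0,"wy":0,"wz":0,"gripper":0},{"tx":0,"ty":0,"tz":-0.3,"wx":0,"wy":0,"wz":0,"gripper":0},{"tx":0,"ty":0,"tz":-0.3,"wx":0,"wy":0,"wz":0,"gripper":0}]' 45
python3 -c "
from h import *
st()
print(w(FP,[-.0075,.1575-.027,.165+.0325]))
go(w(FP,[-.15,.1575-.027,.28])[0],.0228)"

```

```text
time_s: 6.75
tcp_pos: [0.5887, -0.4118, 0.1112]
tcp_rot: [0.87, 0.493, 0.0, 0.001]
ft_force: [0.7, -0.7, 0.7]
opening: 0.0078
gripper_force: 45.0
t6.8 [ 0.5887 -0.4118  0.1112] F [ 0.7 -0.7  0.7] M [-0.15 -0.24  0.05] op0.0078 g45.0 q [-0.66  0.74  1.03  0.    1.36 -0.12] psi -0.540
time_s: 7.35
tcp_pos: [0.5885, -0.4116, 0.2604]
tcp_rot: [0.87, 0.493, 0.0, 0.0]
ft_force: [-0.5, -0.1, -5.0]
opening: 0.0073
gripper_force: 45.0
t7.3 [ 0.5885 -0.4116  0.2604] F [-0.5 -0.1 -5. ] M [-0.06 -0.08  0.03] op0.0073 g45.0 q [-0.66  0.68  0.79  0.    1.66 -0.12] psi -0.540
[[0.60202681 0.2982951  0.1975    ]]
row {'tx': 1.0796, 'ty': -0.9477, 'tz': -0.0396, 'wx': 0.0003, 'wy': 0.0001, 'wz': -0.3583} n>=14.4 q6 est 0.55
```

```bash
python3 -c "
from h import *
go([.42,-.03,.30],.0228)"
```

```text
row {'tx': 0.4813, 'ty': -0.6813, 'tz': -0.0795, 'wx': 0.0003, 'wy': 0.0001, 'wz': -0.3583} n>=8.4 q6 est -0.09
```

```bash
python3 -m handwheel '[{"tx":0.48,"ty":-0.68,"tz":-0.08,"wx":0,"wy":0,"wz":-0.358,"gripper":0},{"tx":0.48,"ty":-0.68,"tz":-0.08,"wx":0,"wy":0,"wz":-0.358,"gripper":0},{"tx":0.48,"ty":-0.68,"tz":-0.08,"wx":0,"wy":0,"wz":-0.358,"gripper":0},{"tx":0.48,"ty":-0.68,"tz":-0.08,"wx":0,"wy":0,"wz":-0.358,"gripper":0},{"tx":0.48,"ty":-0.68,"tz":-0.08,"wx":0,"wy":0,"wz":-0.358,"gripper":0},{"tx":0.48,"ty":-0.68,"tz":-0.08,"wx":0,"wy":0,"wz":-0.358,"gripper":0},{"tx":0.48,"ty":-0.68,"tz":-0.08,"wx":0,"wy":0,"wz":-0.358,"gripper":0},{"tx":0.48,"ty":-0.68,"tz":-0.08,"wx":0,"wy":0,"wz":-0.358,"gripper":0},{"tx":0.48,"ty":-0.68,"tz":-0.08,"wx":0,"wy":0,"wz":-0.358,"gripper":0},{"tx":0.48,"ty":-0.68,"tz":-0.08,"wx":0,"wy":0,"wz":-0.358,"gripper":0},{"tx":0.48,"ty":-0.68,"tz":-0.08,"wx":0,"wy":0,"wz":-0.358,"gripper":0}]' 
python3 -c "
from h import *
st()
go(w(FP,[-.12,.1575-.028,.27])[0],.0228)"
```

```text
time_s: 8.45
tcp_pos: [0.42, -0.031, 0.2992]
tcp_rot: [0.699, 0.715, -0.001, -0.001]
ft_force: [0.5, -0.3, -3.0]
opening: 0.0074
gripper_force: 45.0
t8.4 [ 0.42   -0.031   0.2992] F [ 0.5 -0.3 -3. ] M [-0.01 -0.13  0.01] op0.0074 g45.0 q [-0.16 -0.06  1.66 -0.    1.54 -0.18] psi 0.023
row {'tx': 0.6481, 'ty': 0.1542, 'tz': 0.0583, 'wx': -0.0013, 'wy': -0.0001, 'wz': 0.0001} n>=6.7 q6 est 0.52
```

```bash
python3 -m handwheel '[{"tx":0.648,"ty":0.1542,"tz":0.05,"wx":0,"wy":0,"wz":0,"gripper":0},{"tx":0.648,"ty":0.1542,"tz":0.05,"wx":0,"wy":0,"wz":0,"gripper":0},{"tx":0.648,"ty":0.1542,"tz":0.05,"wx":0,"wy":0,"wz":0,"gripper":0},{"tx":0.648,"ty":0.1542,"tz":0.05,"wx":0,"wy":0,"wz":0,"gripper":0},{"tx":0.648,"ty":0.1542,"tz":0.05,"wx":0,"wy":0,"wz":0,"gripper":0},{"tx":0.648,"ty":0.1542,"tz":0.05,"wx":0,"wy":0,"wz":0,"gripper":0},{"tx":0.648,"ty":0.1542,"tz":0.05,"wx":0,"wy":0,"wz":0,"gripper":0},{"tx":0.648,"ty":0.1542,"tz":0.204,"wx":0,"wy":0,"wz":0,"gripper":0},{"tx":0.648,"ty":0.1542,"tz":0.204,"wx":0,"wy":0,"wz":0,"gripper":0},{"tx":0.648,"ty":0.1542,"tz":0.204,"wx":0,"wy":0,"wz":0,"gripper":0},{"tx":0.648,"ty":0.1542,"tz":0.204,"wx":0,"wy":0,"wz":0,"gripper":0}]' 
python3 -c "
from h import *
st()
go(w(FP,[-.0075,.1575-.028,.1967])[0],.0228)"
```

```text
time_s: 9.55
tcp_pos: [0.4909, 0.294, 0.1986]
tcp_rot: [0.7, 0.714, -0.0, -0.0]
ft_force: [0.9, -0.0, -2.5]
opening: 0.0072
gripper_force: 44.9
t9.6 [0.4909 0.294  0.1986] F [ 0.9 -0.  -2.5] M [-0.02 -0.12 -0.01] op0.0072 g44.9 q [ 0.48  0.34  1.44 -0.    1.37  0.45] psi 0.021
row {'tx': 0.0019, 'ty': 0.2224, 'tz': 0.0036, 'wx': -0.0005, 'wy': 0.0003, 'wz': -0.0011} n>=2.2 q6 est 0.44
```

```bash
python3 -m handwheel '[{"tx":0.002,"ty":0.06,"tz":0.0036,"wx":0,"wy":0,"wz":0,"gripper":0},{"tx":0.002,"ty":0.12,"tz":0.0036,"wx":0,"wy":0,"wz":0,"gripper":0},{"tx":0.002,"ty":0.18,"tz":0.0036,"wx":0,"wy":0,"wz":0,"gripper":0},{"tx":0.002,"ty":0.2224,"tz":0.0036,"wx":0,"wy":0,"wz":0,"gripper":0},{"tx":0.002,"ty":0.2224,"tz":0.0036,"wx":0,"wy":0,"wz":0,"gripper":0},{"tx":0.002,"ty":0.2224,"tz":0.0036,"wx":0,"wy":0,"wz":0,"gripper":0}]' 
python3 - <<'E'
from h import *
st(); f=grab_frame("wrist"); im=f["color"][:,:,::-1].copy()
cv2.imwrite("pics/w6.png",cv2.resize(im[80:320,120:440],(800,600),interpolation=cv2.INTER_CUBIC))
go(w(FP,[-.0075,.1575,.1967])[0],.0228)
E
```

```text
time_s: 10.15
tcp_pos: [0.6016, 0.2977, 0.1979]
tcp_rot: [0.7, 0.715, 0.001, 0.0]
ft_force: [-1.6, 0.6, -2.8]
opening: 0.0074
gripper_force: 44.8
t10.2 [0.6016 0.2977 0.1979] F [-1.6  0.6 -2.8] M [-0.05 -0.03  0.04] op0.0074 g44.8 q [ 0.41  0.57  1.11 -0.    1.46  0.38] psi 0.021
row {'tx': 0.0546, 'ty': 0.0012, 'tz': 0.0025, 'wx': 0.0011, 'wy': -0.0003, 'wz': -0.0006} n>=0.5 q6 est 0.47
```

View pics/w6.png

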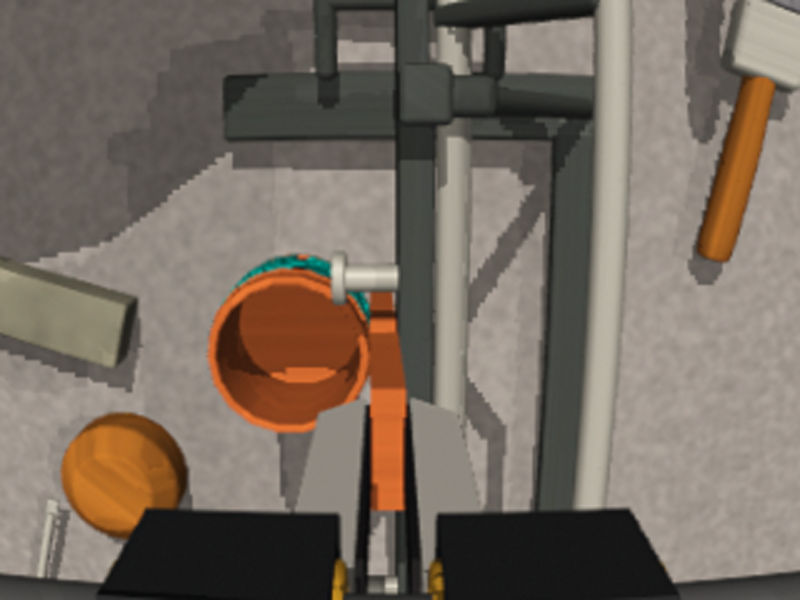

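```bash
python3 -m handwheel '[{"tx":0.01,"ty":0.001,"tz":0.0025,"wx":0,"wy":0,"wz":0,"gripper":0},{"tx":0.02,"ty":0.001,"tz":0.0025,"wx":0,"wy":0,"wz":0,"gripper":0},{"tx":0.03,"ty":0.001,"tz":0.0025,"wx":0,"wy":0,"wz":0,"gripper":0},{"tx":0.04,"ty":0.001,"tz":0.0025,"wx":0,"wy":0,"wz":0,"gripper":0},{"tx":0.048,"ty":0.001,"tz":0.0025,"wx":0,"wy":0,"wz":0,"gripper":0},{"tx":0.0525,"ty":0.001,"tz":0.0025,"wx":0,"wy":0,"wz":0,"gripper":0},{"tx":0.0525,"ty":0.001,"tz":0.0025,"wx":0,"wy":0,"wz":0,"gripper":0}]' 
python3 -c "
from h import *
st();go(w(FP,[-.0075,.1575,.180])[0],.0228)"
python3 -m handwheel '[{"tx":0.003,"ty":0,"tz":0,"wx":0,"wy":0,"wz":0,"gripper":0},{"tx":0.006,"ty":0,"tz":0,"wx":0,"wy":0,"wz":0,"gripper":0},{"tx":0.006,"ty":0,"tz":0,"wx":0,"wy":0,"wz":0,"gripper":0}]' 
```

```text
time_s: 10.9
tcp_pos: [0.6011, 0.3249, 0.1953]
tcp_rot: [0.699, 0.715, 0.0, -0.0]
ft_force: [-1.1, 1.5, -2.5]
opening: 0.0076
gripper_force: 44.9
t10.9 [0.6011 0.3249 0.1953] F [-1.1  1.5 -2.5] M [ 0.11  0.12 -0.02] op0.0076 g44.9 q [0.44 0.6  1.06 0.   1.47 0.42] psi 0.023
row {'tx': 0.0008, 'ty': 0.0007, 'tz': 0.0307, 'wx': -0.0001, 'wy': -0.0001, 'wz': -0.0001} n>=0.3 q6 est 0.47
time_s: 11.2
tcp_pos: [0.6011, 0.3275, 0.1954]
tcp_rot: [0.699, 0.715, -0.0, -0.0]
ft_force: [-1.7, -0.4, -2.3]
opening: 0.0075
gripper_force: 44.9
```

```bash
for i in 1 2; do python3 -m handwheel '[{"tx":0.002,"ty":0,"tz":0,"wx":0,"wy":0,"wz":0,"gripper":0},{"tx":0.004,"ty":0,"tz":0,"wx":0,"wy":0,"wz":0,"gripper":0},{"tx":0.004,"ty":0,"tz":0,"wx":0,"wy":0,"wz":0,"gripper":0}]' | egrep 'pos|ft'; done
```

```text
tcp_pos: [0.6011, 0.3293, 0.1954]
ft_force: [-1.9, -1.5, -2.9]
tcp_pos: [0.6011, 0.3308, 0.1953]
ft_force: [-1.3, -6.0, -4.2]
```

```bash
python3 -m handwheel '[{"tx":-0.004,"ty":0,"tz":0.0,"wx":0,"wy":0,"wz":0,"gripper":0},{"tx":-0.005,"ty":0,"tz":0.008,"wx":0,"wy":0,"wz":0,"gripper":0},{"tx":-0.005,"ty":0,"tz":0.016,"wx":0,"wy":0,"wz":0,"gripper":0},{"tx":-0.005,"ty":0,"tz":0.023,"wx":0,"wy":0,"wz":0,"gripper":0},{"tx":-0.005,"ty":0,"tz":0.029,"wx":0,"wy":0,"wz":0,"gripper":0},{"tx":-0.005,"ty":0,"tz":0.029,"wx":0,"wy":0,"wz":0,"gripper":0}]'; python3 -c "
from h import *
st()"
```

```text
time_s: 12.4
tcp_pos: [0.6009, 0.329, 0.1807]
tcp_rot: [0.699, 0.715, -0.0, -0.0]
ft_force: [-2.9, -2.2, -0.1]
opening: 0.0074
gripper_force: 44.9
t12.4 [0.6009 0.329  0.1807] F [-2.9 -2.2 -0.1] M [-0.57  0.74  0.03] op0.0074 g44.9 q [0.45 0.62 1.08 0.   1.45 0.43] psi 0.022
```

```bash
python3 -m handwheel '[{"tx":0,"ty":0,"tz":0.001,"wx":0,"wy":0,"wz":0,"gripper":25},{"tx":0,"ty":0,"tz":0.001,"wx":0,"wy":0,"wz":0,"gripper":25},{"tx":0,"ty":0,"tz":0.001,"wx":0,"wy":0,"wz":0,"gripper":25},{"tx":0,"ty":0,"tz":-0.08,"wx":0,"wy":0,"wz":0,"gripper":25},{"tx":0,"ty":0,"tz":-0.18,"wx":0,"wy":0,"wz":0,"gripper":25},{"tx":0,"ty":-0.1,"tz":-0.2,"wx":0,"wy":0,"wz":0,"gripper":25},{"tx":0,"ty":-0.2,"tz":-0.2,"wx":0,"wy":0,"wz":0,"gripper":25},{"tx":-0.05,"ty":-0.3,"tz":-0.2,"wx":0,"wy":0,"wz":0,"gripper":25},{"tx":-0.05,"ty":-0.3,"tz":-0.2,"wx":0,"wy":0,"wz":0,"gripper":25},{"tx":-0.05,"ty":-0.3,"tz":-0.2,"wx":0,"wy":0,"wz":0,"gripper":25}]'; python3 - <<'E'
from h import *
st(); f=grab_frame("side"); a=f["color"][:,:,::-1].copy()
f2=grab_frame("wrist"); b=f2["color"][:,:,::-1]
o=np.zeros((600,800,3),np.uint8); 
c=cv2.resize(a[90:420,170:380],None,fx=1.8,fy=1.8,interpolation=cv2.INTER_CUBIC); o[:c.shape[0],:c.shape[1]]=c
c=cv2.resize(b,(420,315),interpolation=cv2.INTER_CUBIC); o[:315,380:]=c
cv2.imwrite("pics/s3.png",o)
go([.44,-.02,.30],.3)
E
```

```text
time_s: 13.4
tcp_pos: [0.4513, 0.3006, 0.2822]
tcp_rot: [0.699, 0.715, 0.001, 0.0]
ft_force: [0.8, -0.0, 0.3]
opening: 0.0234
gripper_force: 0.0
t13.4 [0.4513 0.3006 0.2822] F [ 0.8 -0.   0.3] M [-0.02 -0.07 -0.04] op0.0234 g0.0 q [0.52 0.23 1.39 0.   1.52 0.5 ] psi 0.023
row {'tx': -0.6412, 'ty': -0.0395, 'tz': -0.0377, 'wx': 0.0009, 'wy': -0.0004, 'wz': -0.1771} n>=6.4 q6 est -0.35
```

View pics/s3.png

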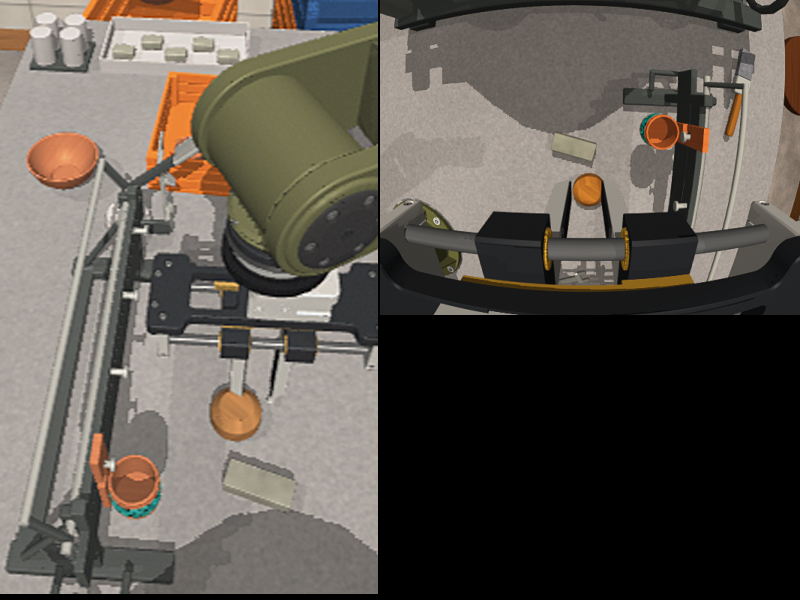

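```bash
python3 -m handwheel '[{"tx":-0.64,"ty":-0.05,"tz":-0.03,"wx":0,"wy":0,"wz":0,"gripper":45},{"tx":-0.64,"ty":-0.05,"tz":-0.03,"wx":0,"wy":0,"wz":0,"gripper":45},{"tx":-0.64,"ty":-0.05,"tz":-0.03,"wx":0,"wy":0,"wz":0,"gripper":45},{"tx":-0.64,"ty":-0.05,"tz":-0.03,"wx":0,"wy":0,"wz":0,"gripper":45},{"tx":-0.64,"ty":-0.05,"tz":-0.03,"wx":0,"wy":0,"wz":0,"gripper":45},{"tx":-0.64,"ty":-0.05,"tz":-0.03,"wx":0,"wy":0,"wz":0,"gripper":45},{"tx":-0.64,"ty":-0.05,"tz":-0.03,"wx":0,"wy":0,"wz":0,"gripper":45},{"tx":-0.64,"ty":-0.05,"tz":-0.03,"wx":0,"wy":0,"wz":0,"gripper":45}]' >/dev/null; python3 -c "
from h import *
st();go([.4681,-.4597,.2479],.021)"
```

```text
t14.3 [ 0.4349 -0.0225  0.2961] F [ 0.9 -0.2 -0.8] M [-0.06 -0.1  -0.03] op0.0422 g0.0 q [-0.14 -0.03  1.64 -0.    1.53 -0.15] psi 0.018
row {'tx': -0.8755, 'ty': 0.0505, 'tz': 0.0966, 'wx': 0.0001, 'wy': 0.0001, 'wz': -0.0018} n>=8.8 q6 est -0.80
```

```bash
python3 -m handwheel '[{"tx":-0.8755,"ty":0.05,"tz":0.0966,"wx":0,"wy":0,"wz":-0.002,"gripper":0},{"tx":-0.8755,"ty":0.05,"tz":0.0966,"wx":0,"wy":0,"wz":-0.002,"gripper":0},{"tx":-0.8755,"ty":0.05,"tz":0.0966,"wx":0,"wy":0,"wz":-0.002,"gripper":0},{"tx":-0.8755,"ty":0.05,"tz":0.0966,"wx":0,"wy":0,"wz":-0.002,"gripper":0},{"tx":-0.8755,"ty":0.05,"tz":0.0966,"wx":0,"wy":0,"wz":-0.002,"gripper":0},{"tx":-0.8755,"ty":0.05,"tz":0.0966,"wx":0,"wy":0,"wz":-0.002,"gripper":0},{"tx":-0.8755,"ty":0.05,"tz":0.0966,"wx":0,"wy":0,"wz":-0.002,"gripper":0},{"tx":-0.8755,"ty":0.05,"tz":0.0966,"wx":0,"wy":0,"wz":-0.002,"gripper":0},{"tx":-0.8755,"ty":0.05,"tz":0.0966,"wx":0,"wy":0,"wz":-0.002,"gripper":0},{"tx":-0.8755,"ty":0.05,"tz":0.0966,"wx":0,"wy":0,"wz":-0.002,"gripper":0},{"tx":-0.8755,"ty":0.05,"tz":0.0966,"wx":0,"wy":0,"wz":-0.002,"gripper":0}]' >/dev/null; cat > chk.py <<'E'
from h import *
import sys
st(); f=grab_frame("wrist"); im=f["color"][:,:,::-1].copy(); ref=cv2.imread("pics/w4.png")
cv2.imwrite("pics/%s.png"%sys.argv[1],im); np.savez(sys.argv[1],K=f["K"],T=f["T"])
d=np.load("w4.npz")
print("cam shift mm",((f["T"]-d["T"])[:3,3]*1000).round(1))
for n,(x,y) in dict(A=(161+25,0),B=(240+20,0),C=(163+20,94+5)).items():
    t=ref[y:y+62,x:x+(62)]; y0=max(0,y-40); x0=max(0,x-40)
    r=cv2.matchTemplate(im[y0:y+110,x0:x+110],t,cv2.TM_CCOEFF_NORMED); _,s,_,l=cv2.minMaxLoc(r); print(n,"score %.2f"%s,"shift px",l[0]+x0-x,l[1]+y0-y)
E
python3 chk.py w7; python3 -c "
from h import *
go([.4163,-.3972,.17],-.165)"
```

```text
t15.4 [ 0.4694 -0.4571  0.2459] F [ 0.7  0.2 -0.3] M [-0.   -0.05 -0.03] op0.0004 g0.0 q [-0.83  0.51  1.09  0.    1.54 -0.85] psi 0.025
cam shift mm [ 1.1  2.5 -1.9]
A score 0.97 shift px -1 1
B score 0.97 shift px 0 2
C score 0.99 shift px -1 2
row {'tx': 0.1209, 'ty': -0.1033, 'tz': 0.154, 'wx': -0.0003, 'wy': -0.0005, 'wz': 0.1215} n>=2.2 q6 est -0.60
```

```bash
python3 -m handwheel '[{"tx":0.121,"ty":-0.103,"tz":0.12,"wx":0,"wy":0,"wz":0.1215,"gripper":45},{"tx":0.121,"ty":-0.103,"tz":0.154,"wx":0,"wy":0,"wz":0.1215,"gripper":45},{"tx":0.121,"ty":-0.103,"tz":0.154,"wx":0,"wy":0,"wz":0.1215,"gripper":45},{"tx":0.121,"ty":-0.103,"tz":0.154,"wx":0,"wy":0,"wz":0.1215,"gripper":45},{"tx":0.121,"ty":-0.103,"tz":0.154,"wx":0,"wy":0,"wz":0.1215,"gripper":45}]' 45 >/dev/null; python3 -c "
from h import *
st();go([.4163,-.3972,.112],-.165)"
```

```text
t15.9 [ 0.4168 -0.3978  0.1724] F [ 0.9  0.3 -0.4] M [-0.   -0.1  -0.01] op0.0369 g0.0 q [-0.83  0.37  1.46  0.    1.31 -0.66] psi -0.164
row {'tx': 0.0012, 'ty': -0.0014, 'tz': 0.1208, 'wx': 0.0014, 'wy': 0.001, 'wz': 0.0005} n>=1.2 q6 est -0.60
```

```bash
python3 -m handwheel '[{"tx":0.001,"ty":-0.001,"tz":0.06,"wx":0,"wy":0,"wz":0,"gripper":45},{"tx":0.001,"ty":-0.001,"tz":0.118,"wx":0,"wy":0,"wz":0,"gripper":45},{"tx":0.001,"ty":-0.001,"tz":0.118,"wx":0,"wy":0,"wz":0,"gripper":45},{"tx":0.001,"ty":-0.001,"tz":0.118,"wx":0,"wy":0,"wz":0,"gripper":0},{"tx":0.001,"ty":-0.001,"tz":0.118,"wx":0,"wy":0,"wz":0,"gripper":0},{"tx":0.001,"ty":-0.001,"tz":0.118,"wx":0,"wy":0,"wz":0,"gripper":0},{"tx":0.001,"ty":-0.001,"tz":0.118,"wx":0,"wy":0,"wz":0,"gripper":0},{"tx":0.001,"ty":-0.001,"tz":0.118,"wx":0,"wy":0,"wz":0,"gripper":0}]' 45 >/dev/null
python3 -c "
from h import *
st()"
python3 -m handwheel '[{"tx":0,"ty":0,"tz":-0.04,"wx":0,"wy":0,"wz":0,"gripper":0},{"tx":0,"ty":0,"tz":-0.12,"wx":0,"wy":0,"wz":0,"gripper":0},{"tx":0,"ty":0,"tz":-0.21,"wx":0,"wy":0,"wz":0,"gripper":0},{"tx":0,"ty":0,"tz":-0.3,"wx":0,"wy":0,"wz":0,"gripper":0},{"tx":0,"ty":0,"tz":-0.36,"wx":0,"wy":0,"wz":0,"gripper":0},{"tx":0,"ty":0,"tz":-0.36,"wx":0,"wy":0,"wz":0,"gripper":0},{"tx":0,"ty":0,"tz":-0.36,"wx":0,"wy":0,"wz":0,"gripper":0}]' >/dev/null
python3 -c "
from h import *
st()
go([.42,-.03,.30],.0228)"

```

```text
t16.8 [ 0.4154 -0.3974  0.1123] F [0.8 0.8 2.2] M [ 0.09 -0.46 -0.01] op0.0071 g45.0 q [-0.83  0.42  1.53  0.    1.19 -0.66] psi -0.165
t17.4 [ 0.4149 -0.397   0.2904] F [-0.6 -0.8 -4.6] M [-0.04 -0.05  0.01] op0.0072 g45.0 q [-0.83  0.3   1.28  0.    1.56 -0.66] psi -0.166
row {'tx': 0.7257, 'ty': -0.1109, 'tz': -0.0185, 'wx': -0.0005, 'wy': -0.0005, 'wz': -0.1199} n>=7.3 q6 est -0.09
```

```bash
python3 -m handwheel '[{"tx":0.726,"ty":-0.111,"tz":-0.02,"wx":0,"wy":0,"wz":-0.12,"gripper":0},{"tx":0.726,"ty":-0.111,"tz":-0.02,"wx":0,"wy":0,"wz":-0.12,"gripper":0},{"tx":0.726,"ty":-0.111,"tz":-0.02,"wx":0,"wy":0,"wz":-0.12,"gripper":0},{"tx":0.726,"ty":-0.111,"tz":-0.02,"wx":0,"wy":0,"wz":-0.12,"gripper":0},{"tx":0.726,"ty":-0.111,"tz":-0.02,"wx":0,"wy":0,"wz":-0.12,"gripper":0},{"tx":0.726,"ty":-0.111,"tz":-0.02,"wx":0,"wy":0,"wz":-0.12,"gripper":0},{"tx":0.726,"ty":-0.111,"tz":-0.02,"wx":0,"wy":0,"wz":-0.12,"gripper":0},{"tx":0.726,"ty":-0.111,"tz":-0.02,"wx":0,"wy":0,"wz":-0.12,"gripper":0},{"tx":0.726,"ty":-0.111,"tz":-0.02,"wx":0,"wy":0,"wz":-0.12,"gripper":0},{"tx":0.726,"ty":-0.111,"tz":-0.02,"wx":0,"wy":0,"wz":-0.12,"gripper":0}]' >/dev/null
python3 -c "
from h import *
st()
go(w(FP,[-.12,.0525-.028,.1985])[0],.0228)"
```

```text
t18.4 [ 0.4198 -0.0302  0.3002] F [-0.5 -0.8 -3. ] M [ 0.03 -0.09  0.05] op0.0075 g45.0 q [-0.16 -0.06  1.66 -0.    1.55 -0.18] psi 0.024
row {'tx': 0.4364, 'ty': 0.1553, 'tz': 0.203, 'wx': -0.0016, 'wy': -0.0001, 'wz': 0.0006} n>=5.1 q6 est 0.35
```

```bash
python3 -m handwheel '[{"tx":0.436,"ty":0.155,"tz":0.203,"wx":0,"wy":0,"wz":0,"gripper":0},{"tx":0.436,"ty":0.155,"tz":0.203,"wx":0,"wy":0,"wz":0,"gripper":0},{"tx":0.436,"ty":0.155,"tz":0.203,"wx":0,"wy":0,"wz":0,"gripper":0},{"tx":0.436,"ty":0.155,"tz":0.203,"wx":0,"wy":0,"wz":0,"gripper":0},{"tx":0.436,"ty":0.155,"tz":0.203,"wx":0,"wy":0,"wz":0,"gripper":0},{"tx":0.436,"ty":0.155,"tz":0.203,"wx":0,"wy":0,"wz":0,"gripper":0},{"tx":0.436,"ty":0.155,"tz":0.203,"wx":0,"wy":0,"wz":0,"gripper":0},{"tx":0.436,"ty":0.155,"tz":0.203,"wx":0,"wy":0,"wz":0,"gripper":0},{"tx":0.436,"ty":0.155,"tz":0.203,"wx":0,"wy":0,"wz":0,"gripper":0}]' >/dev/null
python3 -c "
from h import *
st()
go(w(FP,[-.0075,.0525-.028,.1978])[0],.0228)"
```

```text
t19.4 [0.4929 0.1883 0.2006] F [-0.4  0.1 -4.4] M [-0.01 -0.12  0.02] op0.0073 g44.9 q [ 0.3   0.24  1.56 -0.    1.34  0.27] psi 0.021
row {'tx': 0.0033, 'ty': 0.2232, 'tz': 0.0058, 'wx': 0.0005, 'wy': -0.0, 'wz': -0.0011} n>=2.2 q6 est 0.29
```

```bash
python3 -m handwheel '[{"tx":0.003,"ty":0.06,"tz":0.005,"wx":0,"wy":0,"wz":0,"gripper":0},{"tx":0.003,"ty":0.12,"tz":0.005,"wx":0,"wy":0,"wz":0,"gripper":0},{"tx":0.003,"ty":0.18,"tz":0.005,"wx":0,"wy":0,"wz":0,"gripper":0},{"tx":0.003,"ty":0.223,"tz":0.005,"wx":0,"wy":0,"wz":0,"gripper":0},{"tx":0.003,"ty":0.223,"tz":0.005,"wx":0,"wy":0,"wz":0,"gripper":0},{"tx":0.003,"ty":0.223,"tz":0.005,"wx":0,"wy":0,"wz":0,"gripper":0}]' >/dev/null
cat > held.py <<'E'
from h import *
import sys
st(); f=grab_frame("wrist"); im=f["color"][80:320,120:440,::-1].copy(); cv2.imwrite("pics/%s.png"%sys.argv[1],im)
ref=cv2.resize(cv2.imread("pics/w6.png"),(320,240),interpolation=cv2.INTER_AREA)
for n,(x,y,X,Y) in dict(cup=(84,106,146,172),head=(128,96,162,124)).items():
    t=ref[y:Y,x:X]; r=cv2.matchTemplate(im[y-25:Y+25,x-25:X+25],t,cv2.TM_CCOEFF_NORMED); _,s,_,l=cv2.minMaxLoc(r); print(n,"score %.2f shift"%s,l[0]-25,l[1]-25)
E
python3 held.py h2; python3 -c "
from h import *
go(w(FP,[-.0075,.0525,.1978])[0],.0228)"
```

```text
t19.9 [0.6037 0.1929 0.1976] F [ 0.8  0.5 -3.8] M [ 0.05 -0.2   0.03] op0.0071 g44.9 q [ 0.25  0.48  1.24 -0.    1.42  0.23] psi 0.022
cup score 0.97 shift 1 -1
head score 0.83 shift 1 0
row {'tx': 0.0541, 'ty': 0.0017, 'tz': 0.0003, 'wx': 0.0005, 'wy': -0.0001, 'wz': -0.0003} n>=0.5 q6 est 0.33
```

```bash
python3 -m handwheel '[{"tx":0.01,"ty":0.001,"tz":0,"wx":0,"wy":0,"wz":0,"gripper":0},{"tx":0.02,"ty":0.001,"tz":0,"wx":0,"wy":0,"wz":0,"gripper":0},{"tx":0.03,"ty":0.001,"tz":0,"wx":0,"wy":0,"wz":0,"gripper":0},{"tx":0.04,"ty":0.001,"tz":0,"wx":0,"wy":0,"wz":0,"gripper":0},{"tx":0.047,"ty":0.001,"tz":0,"wx":0,"wy":0,"wz":0,"gripper":0},{"tx":0.054,"ty":0.001,"tz":0,"wx":0,"wy":0,"wz":0,"gripper":0},{"tx":0.054,"ty":0.001,"tz":0,"wx":0,"wy":0,"wz":0,"gripper":0}]'  | egrep 'pos|ft'
for i in 1 2 3; do python3 -m handwheel '[{"tx":0.002,"ty":0,"tz":0,"wx":0,"wy":0,"wz":0,"gripper":0},{"tx":0.003,"ty":0,"tz":0,"wx":0,"wy":0,"wz":0,"gripper":0},{"tx":0.003,"ty":0,"tz":0,"wx":0,"wy":0,"wz":0,"gripper":0}]' | egrep 'pos|ft'; done
```

```text
tcp_pos: [0.6038, 0.2213, 0.1975]
ft_force: [-2.2, 0.4, -3.2]
tcp_pos: [0.6039, 0.2221, 0.1976]
ft_force: [-2.8, -0.5, -4.4]
tcp_pos: [0.6038, 0.2238, 0.1977]
ft_force: [-2.5, -0.9, -5.0]
tcp_pos: [0.6038, 0.225, 0.1976]
ft_force: [-2.6, -4.2, -4.2]
```

```bash
python3 -m handwheel '[{"tx":-0.004,"ty":0,"tz":0.0,"wx":0,"wy":0,"wz":0,"gripper":0},{"tx":-0.004,"ty":0,"tz":0.008,"wx":0,"wy":0,"wz":0,"gripper":0},{"tx":-0.004,"ty":0,"tz":0.016,"wx":0,"wy":0,"wz":0,"gripper":0},{"tx":-0.004,"ty":0,"tz":0.024,"wx":0,"wy":0,"wz":0,"gripper":0},{"tx":-0.004,"ty":0,"tz":0.031,"wx":0,"wy":0,"wz":0,"gripper":0},{"tx":-0.004,"ty":0,"tz":0.031,"wx":0,"wy":0,"wz":0,"gripper":0}]' >/dev/null; sed -i 's/^FP=.*/FP=np.array([.6125,.1702,.0228])/' h.py; python3 -c "
from h import *
st()"
```

```text
t22.2 [0.6035 0.2233 0.1815] F [-5.4 -0.6 -3. ] M [-0.28  0.83  0.01] op0.0073 g44.9 q [0.3  0.52 1.23 0.   1.4  0.27] psi 0.023
```

```bash
python3 -m handwheel '[{"tx":0,"ty":0,"tz":0.002,"wx":0,"wy":0,"wz":0,"gripper":0},{"tx":0,"ty":0,"tz":0.002,"wx":0,"wy":0,"wz":0,"gripper":0}]' | egrep 'pos|ft'; python3 -m handwheel '[{"tx":0,"ty":0,"tz":0.0,"wx":0,"wy":0,"wz":0,"gripper":25},{"tx":0,"ty":0,"tz":0.0,"wx":0,"wy":0,"wz":0,"gripper":25},{"tx":0,"ty":0,"tz":0.0,"wx":0,"wy":0,"wz":0,"gripper":25},{"tx":0,"ty":0,"tz":-0.08,"wx":0,"wy":0,"wz":0,"gripper":25},{"tx":0,"ty":0,"tz":-0.18,"wx":0,"wy":0,"wz":0,"gripper":25},{"tx":0,"ty":-0.1,"tz":-0.2,"wx":0,"wy":0,"wz":0,"gripper":25},{"tx":0,"ty":-0.2,"tz":-0.2,"wx":0,"wy":0,"wz":0,"gripper":25},{"tx":-0.05,"ty":-0.3,"tz":-0.2,"wx":0,"wy":0,"wz":0,"gripper":25},{"tx":-0.05,"ty":-0.3,"tz":-0.22,"wx":0,"wy":0,"wz":0,"gripper":25},{"tx":-0.05,"ty":-0.3,"tz":-0.22,"wx":0,"wy":0,"wz":0,"gripper":25}]'; python3 - <<'E'
from h import *
st(); f=grab_frame("wrist"); b=f["color"][:,:,::-1]; cv2.imwrite("pics/hang2.png",b)
# compare hung cups: expected strap-top/cup-centre pixels vs orange/copper mask
go([.44,-.10,.30],.0228)
E
```

```text
tcp_pos: [0.6037, 0.2233, 0.1814]
ft_force: [-6.5, -1.4, 2.0]
time_s: 23.4
tcp_pos: [0.4546, 0.1948, 0.2934]
tcp_rot: [0.699, 0.715, 0.002, 0.001]
ft_force: [1.0, 1.0, 0.5]
opening: 0.0236
gripper_force: 0.0
t23.4 [0.4546 0.1948 0.2934] F [1.  1.  0.5] M [-0.04 -0.07  0.03] op0.0236 g0.0 q [0.33 0.11 1.5  0.   1.53 0.31] psi 0.023
row {'tx': -0.5893, 'ty': -0.0442, 'tz': -0.0157, 'wx': 0.0021, 'wy': -0.0007, 'wz': -0.0} n>=5.9 q6 est -0.25
```

```bash
python3 -m handwheel '[{"tx":-0.589,"ty":-0.044,"tz":-0.016,"wx":0.002,"wy":0,"wz":0,"gripper":0},{"tx":-0.589,"ty":-0.044,"tz":-0.016,"wx":0.002,"wy":0,"wz":0,"gripper":0},{"tx":-0.589,"ty":-0.044,"tz":-0.016,"wx":0.002,"wy":0,"wz":0,"gripper":0},{"tx":-0.589,"ty":-0.044,"tz":-0.016,"wx":0.002,"wy":0,"wz":0,"gripper":0},{"tx":-0.589,"ty":-0.044,"tz":-0.016,"wx":0.002,"wy":0,"wz":0,"gripper":0},{"tx":-0.589,"ty":-0.044,"tz":-0.016,"wx":0.002,"wy":0,"wz":0,"gripper":0},{"tx":-0.589,"ty":-0.044,"tz":-0.016,"wx":0.002,"wy":0,"wz":0,"gripper":0},{"tx":-0.589,"ty":-0.044,"tz":-0.016,"wx":0.002,"wy":0,"wz":0,"gripper":0}]' >/dev/null; python3 -c "
from h import *
st();go([.4681,-.4597,.2479],.021)"
```

```text
t24.2 [ 0.4403 -0.1011  0.2987] F [ 0.5  1.1 -0.5] M [ 0.   -0.05  0.05] op0.0006 g0.0 q [-0.31  0.01  1.59 -0.    1.54 -0.33] psi 0.021
row {'tx': -0.7182, 'ty': 0.0411, 'tz': 0.1013, 'wx': -0.0022, 'wy': -0.0002, 'wz': -0.0002} n>=7.3 q6 est -0.80
```

```bash
python3 -m handwheel '[{"tx":-0.718,"ty":0.041,"tz":0.1,"wx":-0.002,"wy":0,"wz":0,"gripper":0},{"tx":-0.718,"ty":0.041,"tz":0.1,"wx":-0.002,"wy":0,"wz":0,"gripper":0},{"tx":-0.718,"ty":0.041,"tz":0.1,"wx":-0.002,"wy":0,"wz":0,"gripper":0},{"tx":-0.718,"ty":0.041,"tz":0.1,"wx":-0.002,"wy":0,"wz":0,"gripper":0},{"tx":-0.718,"ty":0.041,"tz":0.1,"wx":-0.002,"wy":0,"wz":0,"gripper":0},{"tx":-0.718,"ty":0.041,"tz":0.1,"wx":-0.002,"wy":0,"wz":0,"gripper":0},{"tx":-0.718,"ty":0.041,"tz":0.1,"wx":-0.002,"wy":0,"wz":0,"gripper":0},{"tx":-0.718,"ty":0.041,"tz":0.1,"wx":-0.002,"wy":0,"wz":0,"gripper":0},{"tx":-0.718,"ty":0.041,"tz":0.1,"wx":-0.002,"wy":0,"wz":0,"gripper":0},{"tx":-0.718,"ty":0.041,"tz":0.1,"wx":-0.002,"wy":0,"wz":0,"gripper":0}]' >/dev/null;python3 chk.py w8; python3 -c "
from h import *
go([.4145,-.2726,.17],.50)"
```

```text
t25.2 [ 0.4691 -0.4573  0.2487] F [ 0.8  0.3 -0.5] M [-0.06 -0.1   0.04] op0.0007 g0.0 q [-0.83  0.51  1.08  0.    1.55 -0.85] psi 0.024
cam shift mm [0.6 2.5 0.8]
A score 0.97 shift px 0 2
B score 0.97 shift px 0 2
C score 0.27 shift px 31 -13
row {'tx': 0.3716, 'ty': -0.0999, 'tz': 0.1586, 'wx': 0.0002, 'wy': 0.0002, 'wz': -0.3025} n>=4.2 q6 est -1.08
```

A and B have not moved, so I'll fetch A.

```bash
python3 -m handwheel '[{"tx":0.3716,"ty":-0.1,"tz":0.1,"wx":0,"wy":0,"wz":-0.3025,"gripper":45},{"tx":0.3716,"ty":-0.1,"tz":0.1,"wx":0,"wy":0,"wz":-0.3025,"gripper":45},{"tx":0.3716,"ty":-0.1,"tz":0.158,"wx":0,"wy":0,"wz":-0.3025,"gripper":45},{"tx":0.3716,"ty":-0.1,"tz":0.158,"wx":0,"wy":0,"wz":-0.3025,"gripper":45},{"tx":0.3716,"ty":-0.1,"tz":0.158,"wx":0,"wy":0,"wz":-0.3025,"gripper":45},{"tx":0.3716,"ty":-0.1,"tz":0.158,"wx":0,"wy":0,"wz":-0.3025,"gripper":45},{"tx":0.3716,"ty":-0.1,"tz":0.158,"wx":0,"wy":0,"wz":-0.3025,"gripper":45}]' >/dev/null; python3 -c "
from h import *
st();go([.4145,-.2726,.112],.50)"
```

```text
t26.0 [ 0.4146 -0.2744  0.1716] F [ 0.2 -0.3  0.1] M [-0.03 -0.11  0.03] op0.0425 g0.0 q [-0.66  0.19  1.69 -0.    1.26 -1.16] psi 0.499
row {'tx': 0.0037, 'ty': 0.0015, 'tz': 0.1192, 'wx': 0.0007, 'wy': 0.0017, 'wz': -0.0009} n>=1.2 q6 est -1.08
```

```bash
python3 -m handwheel '[{"tx":0.003,"ty":0.001,"tz":0.06,"wx":0,"wy":0,"wz":0,"gripper":45},{"tx":0.003,"ty":0.001,"tz":0.118,"wx":0,"wy":0,"wz":0,"gripper":45},{"tx":0.003,"ty":0.001,"tz":0.118,"wx":0,"wy":0,"wz":0,"gripper":45},{"tx":0.003,"ty":0.001,"tz":0.118,"wx":0,"wy":0,"wz":0,"gripper":0},{"tx":0.003,"ty":0.001,"tz":0.118,"wx":0,"wy":0,"wz":0,"gripper":0},{"tx":0.003,"ty":0.001,"tz":0.118,"wx":0,"wy":0,"wz":0,"gripper":0},{"tx":0.003,"ty":0.001,"tz":0.118,"wx":0,"wy":0,"wz":0,"gripper":0},{"tx":0.003,"ty":0.001,"tz":0.118,"wx":0,"wy":0,"wz":0,"gripper":0}]' 45 >/dev/null
python3 -c "
from h import *
st()"
python3 -m handwheel '[{"tx":0,"ty":0,"tz":-0.04,"wx":0,"wy":0,"wz":0,"gripper":0},{"tx":0,"ty":0,"tz":-0.12,"wx":0,"wy":0,"wz":0,"gripper":0},{"tx":0,"ty":0,"tz":-0.21,"wx":0,"wy":0,"wz":0,"gripper":0},{"tx":0,"ty":0,"tz":-0.3,"wx":0,"wy":0,"wz":0,"gripper":0},{"tx":0,"ty":0,"tz":-0.37,"wx":0,"wy":0,"wz":0,"gripper":0},{"tx":0,"ty":0,"tz":-0.37,"wx":0,"wy":0,"wz":0,"gripper":0},{"tx":0,"ty":0,"tz":-0.37,"wx":0,"wy":0,"wz":0,"gripper":0}]' >/dev/null
python3 -c "
from h import *
st()
go([.42,0,.30],.0228)"

```

```text
t26.8 [ 0.4136 -0.2725  0.1117] F [1.5 1.8 2.5] M [ 0.44 -0.45 -0.01] op0.0072 g45.0 q [-0.66  0.25  1.76  0.    1.13 -1.15] psi 0.498
t27.5 [ 0.4131 -0.2722  0.2951] F [-0.2  0.2 -6.3] M [ 0.04 -0.06 -0.04] op0.0075 g45.0 q [-0.66  0.11  1.49  0.    1.54 -1.15] psi 0.498
row {'tx': 0.4716, 'ty': 0.2722, 'tz': -0.0094, 'wx': -0.0003, 'wy': -0.0005, 'wz': 0.3026} n>=5.4 q6 est -0.02
```

```bash
python3 -m handwheel '[{"tx":0.4716,"ty":0.272,"tz":-0.01,"wx":0,"wy":0,"wz":0.3026,"gripper":0},{"tx":0.4716,"ty":0.272,"tz":-0.01,"wx":0,"wy":0,"wz":0.3026,"gripper":0},{"tx":0.4716,"ty":0.272,"tz":-0.01,"wx":0,"wy":0,"wz":0.3026,"gripper":0},{"tx":0.4716,"ty":0.272,"tz":-0.01,"wx":0,"wy":0,"wz":0.3026,"gripper":0},{"tx":0.4716,"ty":0.272,"tz":-0.01,"wx":0,"wy":0,"wz":0.3026,"gripper":0},{"tx":0.4716,"ty":0.272,"tz":-0.01,"wx":0,"wy":0,"wz":0.3026,"gripper":0},{"tx":0.4716,"ty":0.272,"tz":-0.01,"wx":0,"wy":0,"wz":0.3026,"gripper":0},{"tx":0.4716,"ty":0.272,"tz":-0.01,"wx":0,"wy":0,"wz":0.3026,"gripper":0},{"tx":0.4716,"ty":0.272,"tz":-0.01,"wx":0,"wy":0,"wz":0.3026,"gripper":0}]' >/dev/null
python3 -c "
from h import *
st()
go(w(FP,[-.12,-.0525-.028,.198])[0],.0228)"
```

```text
t28.4 [ 0.4198 -0.0008  0.2999] F [ 0.5 -0.2 -3.7] M [-0.06 -0.13  0.  ] op0.0075 g45.0 q [-0.09 -0.06  1.66 -0.    1.54 -0.11] psi 0.022
row {'tx': 0.1722, 'ty': 0.1534, 'tz': 0.2034, 'wx': -0.0014, 'wy': 0.0, 'wz': -0.0003} n>=3.1 q6 est 0.15
```

```bash
python3 -m handwheel '[{"tx":0.172,"ty":0.153,"tz":0.203,"wx":0,"wy":0,"wz":0,"gripper":0},{"tx":0.172,"ty":0.153,"tz":0.203,"wx":0,"wy":0,"wz":0,"gripper":0},{"tx":0.172,"ty":0.153,"tz":0.203,"wx":0,"wy":0,"wz":0,"gripper":0},{"tx":0.172,"ty":0.153,"tz":0.203,"wx":0,"wy":0,"wz":0,"gripper":0},{"tx":0.172,"ty":0.153,"tz":0.203,"wx":0,"wy":0,"wz":0,"gripper":0},{"tx":0.172,"ty":0.153,"tz":0.203,"wx":0,"wy":0,"wz":0,"gripper":0},{"tx":0.172,"ty":0.153,"tz":0.203,"wx":0,"wy":0,"wz":0,"gripper":0}]' >/dev/null
python3 -c "
from h import *
st()
go(w(FP,[-.0075,-.0525-.028,.1972])[0],.0228)"
```

```text
t29.1 [0.4948 0.0865 0.2007] F [-0.7 -0.4 -3.6] M [-0.06 -0.13 -0.02] op0.0076 g44.8 q [ 0.1   0.18  1.63 -0.    1.33  0.08] psi 0.021
row {'tx': 0.0013, 'ty': 0.2242, 'tz': 0.0073, 'wx': 0.0011, 'wy': -0.0, 'wz': -0.0009} n>=2.2 q6 est 0.12
```

```bash
python3 -m handwheel '[{"tx":0.001,"ty":0.06,"tz":0.006,"wx":0,"wy":0,"wz":0,"gripper":0},{"tx":0.001,"ty":0.12,"tz":0.006,"wx":0,"wy":0,"wz":0,"gripper":0},{"tx":0.001,"ty":0.18,"tz":0.006,"wx":0,"wy":0,"wz":0,"gripper":0},{"tx":0.001,"ty":0.223,"tz":0.006,"wx":0,"wy":0,"wz":0,"gripper":0},{"tx":0.001,"ty":0.223,"tz":0.006,"wx":0,"wy":0,"wz":0,"gripper":0},{"tx":0.001,"ty":0.223,"tz":0.006,"wx":0,"wy":0,"wz":0,"gripper":0}]' >/dev/null
python3 held.py h3; python3 -c "
from h import *
go(w(FP,[-.0075,-.0525,.1972])[0],.0228)"
```

```text
t29.7 [0.6056 0.09   0.1969] F [-0.8  0.6 -4.7] M [ 0.03 -0.16  0.05] op0.0074 g44.9 q [ 0.09  0.43  1.31 -0.    1.39  0.07] psi 0.022
cup score 0.91 shift 1 0
head score 0.78 shift 1 3
row {'tx': 0.0547, 'ty': 0.0026, 'tz': -0.0002, 'wx': 0.0006, 'wy': -0.0001, 'wz': -0.0002} n>=0.5 q6 est 0.17
```

```bash
python3 -m handwheel '[{"tx":0.01,"ty":0.001,"tz":0,"wx":0,"wy":0,"wz":0,"gripper":0},{"tx":0.02,"ty":0.001,"tz":0,"wx":0,"wy":0,"wz":0,"gripper":0},{"tx":0.03,"ty":0.001,"tz":0,"wx":0,"wy":0,"wz":0,"gripper":0},{"tx":0.04,"ty":0.001,"tz":0,"wx":0,"wy":0,"wz":0,"gripper":0},{"tx":0.047,"ty":0.001,"tz":0,"wx":0,"wy":0,"wz":0,"gripper":0},{"tx":0.053,"ty":0.001,"tz":0,"wx":0,"wy":0,"wz":0,"gripper":0},{"tx":0.053,"ty":0.001,"tz":0,"wx":0,"wy":0,"wz":0,"gripper":0}]'  | egrep 'pos|ft'
for i in 1 2 3; do python3 -m handwheel '[{"tx":0.002,"ty":0,"tz":0,"wx":0,"wy":0,"wz":0,"gripper":0},{"tx":0.003,"ty":0,"tz":0,"wx":0,"wy":0,"wz":0,"gripper":0},{"tx":0.003,"ty":0,"tz":0,"wx":0,"wy":0,"wz":0,"gripper":0}]' | egrep 'pos|ft'; done
```

```text
tcp_pos: [0.6058, 0.1175, 0.1965]
ft_force: [-1.7, 0.9, -3.9]
tcp_pos: [0.6059, 0.1184, 0.1965]
ft_force: [-1.9, -0.1, -3.4]
tcp_pos: [0.6059, 0.1198, 0.1965]
ft_force: [-0.9, -3.1, -5.4]
tcp_pos: [0.6058, 0.1209, 0.1964]
ft_force: [-1.7, -6.5, -5.6]
```

```bash
python3 -m handwheel '[{"tx":-0.006,"ty":0,"tz":0.0,"wx":0,"wy":0,"wz":0,"gripper":0},{"tx":-0.006,"ty":0,"tz":0.008,"wx":0,"wy":0,"wz":0,"gripper":0},{"tx":-0.006,"ty":0,"tz":0.016,"wx":0,"wy":0,"wz":0,"gripper":0},{"tx":-0.006,"ty":0,"tz":0.024,"wx":0,"wy":0,"wz":0,"gripper":0},{"tx":-0.006,"ty":0,"tz":0.030,"wx":0,"wy":0,"wz":0,"gripper":0},{"tx":-0.006,"ty":0,"tz":0.032,"wx":0,"wy":0,"wz":0,"gripper":0},{"tx":-0.006,"ty":0,"tz":0.032,"wx":0,"wy":0,"wz":0,"gripper":0}]' >/dev/null;  python3 -c "
from h import *
st()"
```

```text
t32.0 [0.6059 0.1186 0.1808] F [-5.3  0.2  0.5] M [-0.07  0.96 -0.03] op0.0074 g45.0 q [0.13 0.45 1.32 0.   1.37 0.11] psi 0.023
```

Seated (weight gone). I'll let go and return to the view pose.

```bash
python3 -m handwheel '[{"tx":0,"ty":0,"tz":0.0,"wx":0,"wy":0,"wz":0,"gripper":25},{"tx":0,"ty":0,"tz":0.0,"wx":0,"wy":0,"wz":0,"gripper":25},{"tx":0,"ty":0,"tz":0.0,"wx":0,"wy":0,"wz":0,"gripper":25},{"tx":0,"ty":0,"tz":-0.08,"wx":0,"wy":0,"wz":0,"gripper":25},{"tx":0,"ty":0,"tz":-0.18,"wx":0,"wy":0,"wz":0,"gripper":25},{"tx":0,"ty":-0.1,"tz":-0.2,"wx":0,"wy":0,"wz":0,"gripper":25},{"tx":0,"ty":-0.2,"tz":-0.2,"wx":0,"wy":0,"wz":0,"gripper":25},{"tx":-0.05,"ty":-0.3,"tz":-0.2,"wx":0,"wy":0,"wz":0,"gripper":25},{"tx":-0.1,"ty":-0.33,"tz":-0.24,"wx":0,"wy":0,"wz":0,"gripper":25},{"tx":-0.2,"ty":-0.33,"tz":-0.24,"wx":0,"wy":0,"wz":0,"gripper":25},{"tx":-0.3,"ty":-0.33,"tz":-0.24,"wx":0,"wy":0,"wz":0,"gripper":25},{"tx":-0.4,"ty":-0.33,"tz":-0.24,"wx":0,"wy":0,"wz":0,"gripper":25},{"tx":-0.4,"ty":-0.33,"tz":-0.24,"wx":0,"wy":0,"wz":0,"gripper":0},{"tx":-0.4,"ty":-0.33,"tz":-0.24,"wx":0,"wy":0,"wz":0,"gripper":0}]'>/dev/null;  python3 -c "
from h import *
st();go([.4681,-.4597,.2479],.021)"
```

```text
t33.5 [ 0.4456 -0.0859  0.3007] F [ 0.6  0.3 -0.4] M [ 0.01 -0.08 -0.02] op0.0109 g0.0 q [-0.27  0.01  1.59  0.    1.54 -0.29] psi 0.020
row {'tx': -0.7483, 'ty': 0.0296, 'tz': 0.1056, 'wx': 0.0003, 'wy': -0.0, 'wz': -0.0004} n>=7.6 q6 est -0.80
```

```bash
python3 -m handwheel '[{"tx":-0.748,"ty":0.03,"tz":0.105,"wx":0,"wy":0,"wz":0,"gripper":0},{"tx":-0.748,"ty":0.03,"tz":0.105,"wx":0,"wy":0,"wz":0,"gripper":0},{"tx":-0.748,"ty":0.03,"tz":0.105,"wx":0,"wy":0,"wz":0,"gripper":0},{"tx":-0.748,"ty":0.03,"tz":0.105,"wx":0,"wy":0,"wz":0,"gripper":0},{"tx":-0.748,"ty":0.03,"tz":0.105,"wx":0,"wy":0,"wz":0,"gripper":0},{"tx":-0.748,"ty":0.03,"tz":0.105,"wx":0,"wy":0,"wz":0,"gripper":0},{"tx":-0.748,"ty":0.03,"tz":0.105,"wx":0,"wy":0,"wz":0,"gripper":0},{"tx":-0.748,"ty":0.03,"tz":0.105,"wx":0,"wy":0,"wz":0,"gripper":0},{"tx":-0.748,"ty":0.03,"tz":0.105,"wx":0,"wy":0,"wz":0,"gripper":0},{"tx":-0.748,"ty":0.03,"tz":0.105,"wx":0,"wy":0,"wz":0,"gripper":0}]' >/dev/null;python3 chk.py w9; python3 -c "
from h import *
go([.4979,-.2662,.17],.73)"
```

```text
t34.5 [ 0.4702 -0.4576  0.2477] F [-0.5  1.1  0.8] M [ 0.01 -0.06 -0.  ] op0.0004 g0.0 q [-0.83  0.51  1.08  0.    1.55 -0.85] psi 0.024
cam shift mm [ 1.8  2.2 -0.3]
A score 0.21 shift px 48 3
B score 0.96 shift px -1 2
C score 0.33 shift px 29 -12
row {'tx': 0.3805, 'ty': 0.0647, 'tz': 0.1567, 'wx': 0.0002, 'wy': 0.0001, 'wz': -0.449} n>=4.7 q6 est -1.22
```

```bash
python3 -m handwheel '[{"tx":0.38,"ty":0.065,"tz":0.1,"wx":0,"wy":0,"wz":-0.449,"gripper":45},{"tx":0.38,"ty":0.065,"tz":0.1,"wx":0,"wy":0,"wz":-0.449,"gripper":45},{"tx":0.38,"ty":0.065,"tz":0.1,"wx":0,"wy":0,"wz":-0.449,"gripper":45},{"tx":0.38,"ty":0.065,"tz":0.155,"wx":0,"wy":0,"wz":-0.449,"gripper":45},{"tx":0.38,"ty":0.065,"tz":0.155,"wx":0,"wy":0,"wz":-0.449,"gripper":45},{"tx":0.38,"ty":0.065,"tz":0.155,"wx":0,"wy":0,"wz":-0.449,"gripper":45},{"tx":0.38,"ty":0.065,"tz":0.155,"wx":0,"wy":0,"wz":-0.449,"gripper":45},{"tx":0.38,"ty":0.065,"tz":0.155,"wx":0,"wy":0,"wz":-0.449,"gripper":45}]' >/dev/null; python3 -c "
from h import *
st();go([.4979,-.2662,.112],.73)"
```

```text
t35.3 [ 0.4976 -0.2687  0.1718] F [-0.8  0.4  0.7] M [-0.02 -0.17  0.02] op0.0421 g0.0 q [-0.56  0.34  1.49 -0.    1.3  -1.29] psi 0.725
row {'tx': 0.0035, 'ty': 0.0037, 'tz': 0.1196, 'wx': 0.0003, 'wy': 0.0012, 'wz': -0.003} n>=1.2 q6 est -1.22
```

```bash
python3 -m handwheel '[{"tx":0.003,"ty":0.003,"tz":0.06,"wx":0,"wy":0,"wz":-0.002,"gripper":45},{"tx":0.003,"ty":0.003,"tz":0.118,"wx":0,"wy":0,"wz":-0.002,"gripper":45},{"tx":0.003,"ty":0.003,"tz":0.118,"wx":0,"wy":0,"wz":-0.002,"gripper":45},{"tx":0.003,"ty":0.003,"tz":0.118,"wx":0,"wy":0,"wz":-0.002,"gripper":0},{"tx":0.003,"ty":0.003,"tz":0.118,"wx":0,"wy":0,"wz":-0.002,"gripper":0},{"tx":0.003,"ty":0.003,"tz":0.118,"wx":0,"wy":0,"wz":-0.002,"gripper":0},{"tx":0.003,"ty":0.003,"tz":0.118,"wx":0,"wy":0,"wz":-0.002,"gripper":0},{"tx":0.003,"ty":0.003,"tz":0.118,"wx":0,"wy":0,"wz":-0.002,"gripper":0}]' 45 >/dev/null
python3 -c "
from h import *
st()"
python3 -m handwheel '[{"tx":0,"ty":0,"tz":-0.04,"wx":0,"wy":0,"wz":0,"gripper":0},{"tx":0,"ty":0,"tz":-0.12,"wx":0,"wy":0,"wz":0,"gripper":0},{"tx":0,"ty":0,"tz":-0.21,"wx":0,"wy":0,"wz":0,"gripper":0},{"tx":0,"ty":0,"tz":-0.3,"wx":0,"wy":0,"wz":0,"gripper":0},{"tx":0,"ty":0,"tz":-0.37,"wx":0,"wy":0,"wz":0,"gripper":0},{"tx":0,"ty":0,"tz":-0.37,"wx":0,"wy":0,"wz":0,"gripper":0},{"tx":0,"ty":0,"tz":-0.37,"wx":0,"wy":0,"wz":0,"gripper":0}]' >/dev/null
python3 -c "
from h import *
st()
go([.40,-.10,.30],.0228)"

```

```text
t36.1 [ 0.4977 -0.2661  0.1122] F [ 1.3 -0.7  1.2] M [-0.25 -0.21 -0.02] op0.0073 g45.0 q [-0.56  0.4   1.56  0.    1.18 -1.29] psi 0.731
t36.8 [ 0.4972 -0.2658  0.2959] F [-0.7 -0.1 -4.4] M [ 0.03 -0.2   0.03] op0.0075 g45.0 q [-0.56  0.28  1.3   0.    1.57 -1.29] psi 0.731
row {'tx': 0.3767, 'ty': 0.0767, 'tz': -0.008, 'wx': -0.0002, 'wy': -0.0003, 'wz': 0.4511} n>=4.7 q6 est -0.27
```

```bash
python3 -m handwheel '[{"tx":0.3767,"ty":0.077,"tz":-0.008,"wx":0,"wy":0,"wz":0.451,"gripper":0},{"tx":0.3767,"ty":0.077,"tz":-0.008,"wx":0,"wy":0,"wz":0.451,"gripper":0},{"tx":0.3767,"ty":0.077,"tz":-0.008,"wx":0,"wy":0,"wz":0.451,"gripper":0},{"tx":0.3767,"ty":0.077,"tz":-0.008,"wx":0,"wy":0,"wz":0.451,"gripper":0},{"tx":0.3767,"ty":0.077,"tz":-0.008,"wx":0,"wy":0,"wz":0.451,"gripper":0},{"tx":0.3767,"ty":0.077,"tz":-0.008,"wx":0,"wy":0,"wz":0.451,"gripper":0},{"tx":0.3767,"ty":0.077,"tz":-0.008,"wx":0,"wy":0,"wz":0.451,"gripper":0},{"tx":0.3767,"ty":0.077,"tz":-0.008,"wx":0,"wy":0,"wz":0.451,"gripper":0}]' >/dev/null
python3 -c "
from h import *
st()
go(w(FP,[-.15,-.1575-.026,.1985])[0],.0228)"
```

```text
t37.6 [ 0.4003 -0.1005  0.2996] F [ 0.1  0.2 -3.2] M [ 0.01 -0.1  -0.04] op0.0073 g45.0 q [-0.33 -0.08  1.68 -0.    1.54 -0.36] psi 0.025
row {'tx': 0.1642, 'ty': 0.1373, 'tz': 0.2021, 'wx': -0.0011, 'wy': -0.0004, 'wz': 0.0012} n>=2.9 q6 est -0.06
```

```bash
python3 -m handwheel '[{"tx":0.1,"ty":0,"tz":0,"wx":0,"wy":0,"wz":0.001,"gripper":0},{"tx":0.164,"ty":0.05,"tz":0.1,"wx":0,"wy":0,"wz":0.001,"gripper":0},{"tx":0.164,"ty":0.137,"tz":0.201,"wx":0,"wy":0,"wz":0.001,"gripper":0},{"tx":0.164,"ty":0.137,"tz":0.201,"wx":0,"wy":0,"wz":0.001,"gripper":0},{"tx":0.164,"ty":0.137,"tz":0.201,"wx":0,"wy":0,"wz":0.001,"gripper":0},{"tx":0.164,"ty":0.137,"tz":0.201,"wx":0,"wy":0,"wz":0.001,"gripper":0},{"tx":0.164,"ty":0.137,"tz":0.201,"wx":0,"wy":0,"wz":0.001,"gripper":0}]' >/dev/null
python3 -c "
from h import *
st()
go(w(FP,[-.0075,-.1575-.026,.1977])[0],.0228)"
```

```text
t38.3 [ 0.4669 -0.017   0.2013] F [ 0.8  0.4 -3.4] M [ 0.06 -0.08  0.03] op0.0075 g44.9 q [-0.11  0.1   1.72 -0.    1.32 -0.14] psi 0.021
row {'tx': 0.0011, 'ty': 0.2847, 'tz': 0.0076, 'wx': 0.001, 'wy': 0.0002, 'wz': -0.001} n>=2.8 q6 est -0.04
```

```bash
python3 -m handwheel '[{"tx":0.001,"ty":0.08,"tz":0.006,"wx":0,"wy":0,"wz":0,"gripper":0},{"tx":0.001,"ty":0.15,"tz":0.006,"wx":0,"wy":0,"wz":0,"gripper":0},{"tx":0.001,"ty":0.21,"tz":0.006,"wx":0,"wy":0,"wz":0,"gripper":0},{"tx":0.001,"ty":0.26,"tz":0.006,"wx":0,"wy":0,"wz":0,"gripper":0},{"tx":0.001,"ty":0.283,"tz":0.006,"wx":0,"wy":0,"wz":0,"gripper":0},{"tx":0.001,"ty":0.283,"tz":0.006,"wx":0,"wy":0,"wz":0,"gripper":0},{"tx":0.001,"ty":0.283,"tz":0.006,"wx":0,"wy":0,"wz":0,"gripper":0}]' >/dev/null
python3 held.py h4; python3 -c "
from h import *
go(w(FP,[-.0075,-.1575,.1977])[0],.0228)"
```

```text
t39.0 [ 0.608  -0.0134  0.1979] F [-0.9  0.8 -4. ] M [ 0.   -0.08 -0.06] op0.0074 g45.0 q [-0.08  0.42  1.33 -0.    1.39 -0.1 ] psi 0.021
cup score 0.88 shift 2 3
head score 0.81 shift 2 5
row {'tx': 0.0516, 'ty': 0.0025, 'tz': 0.0005, 'wx': 0.0008, 'wy': 0.0001, 'wz': -0.0011} n>=0.5 q6 est -0.00
```

```bash
python3 -m handwheel '[{"tx":0.01,"ty":0.001,"tz":0,"wx":0,"wy":0,"wz":0,"gripper":0},{"tx":0.02,"ty":0.001,"tz":0,"wx":0,"wy":0,"wz":0,"gripper":0},{"tx":0.03,"ty":0.001,"tz":0,"wx":0,"wy":0,"wz":0,"gripper":0},{"tx":0.04,"ty":0.001,"tz":0,"wx":0,"wy":0,"wz":0,"gripper":0},{"tx":0.047,"ty":0.001,"tz":0,"wx":0,"wy":0,"wz":0,"gripper":0},{"tx":0.051,"ty":0.001,"tz":0,"wx":0,"wy":0,"wz":0,"gripper":0},{"tx":0.051,"ty":0.001,"tz":0,"wx":0,"wy":0,"wz":0,"gripper":0}]'  | egrep 'pos|ft'
for i in 1 2 3; do python3 -m handwheel '[{"tx":0.002,"ty":0,"tz":0,"wx":0,"wy":0,"wz":0,"gripper":0},{"tx":0.003,"ty":0,"tz":0,"wx":0,"wy":0,"wz":0,"gripper":0},{"tx":0.003,"ty":0,"tz":0,"wx":0,"wy":0,"wz":0,"gripper":0}]' | egrep 'pos|ft'; done
```

```text
tcp_pos: [0.6082, 0.0129, 0.197]
ft_force: [-2.9, -0.2, -2.2]
tcp_pos: [0.6082, 0.0139, 0.1971]
ft_force: [-3.1, -1.6, -3.0]
tcp_pos: [0.6082, 0.0156, 0.1971]
ft_force: [-2.4, -1.0, -3.5]
tcp_pos: [0.6082, 0.0169, 0.1971]
ft_force: [-2.7, -3.2, -3.5]
```

```bash
python3 -m handwheel '[{"tx":0.002,"ty":0,"tz":0,"wx":0,"wy":0,"wz":0,"gripper":0},{"tx":0.003,"ty":0,"tz":0,"wx":0,"wy":0,"wz":0,"gripper":0},{"tx":0.003,"ty":0,"tz":0,"wx":0,"wy":0,"wz":0,"gripper":0}]' | egrep 'pos|ft'
```

```text
tcp_pos: [0.6081, 0.018, 0.1969]
ft_force: [-1.6, -5.7, -4.6]
```

```bash
python3 -m handwheel '[{"tx":-0.006,"ty":0,"tz":0.0,"wx":0,"wy":0,"wz":0,"gripper":0},{"tx":-0.006,"ty":0,"tz":0.008,"wx":0,"wy":0,"wz":0,"gripper":0},{"tx":-0.006,"ty":0,"tz":0.016,"wx":0,"wy":0,"wz":0,"gripper":0},{"tx":-0.006,"ty":0,"tz":0.024,"wx":0,"wy":0,"wz":0,"gripper":0},{"tx":-0.006,"ty":0,"tz":0.030,"wx":0,"wy":0,"wz":0,"gripper":0},{"tx":-0.006,"ty":0,"tz":0.032,"wx":0,"wy":0,"wz":0,"gripper":0},{"tx":-0.006,"ty":0,"tz":0.032,"wx":0,"wy":0,"wz":0,"gripper":0}]' >/dev/null;  python3 -c "
from h import *
st()"
```

```text
t41.6 [0.6081 0.0154 0.1811] F [-5.6 -2.7  2. ] M [-0.55  1.09  0.06] op0.0075 g45.1 q [-0.03  0.43  1.35 -0.    1.36 -0.06] psi 0.021
```

Seated. I'll release, retreat and inspect all four from the robot's side.

```bash
python3 -m handwheel '[{"tx":0,"ty":0,"tz":0.0,"wx":0,"wy":0,"wz":0,"gripper":25},{"tx":0,"ty":0,"tz":0.0,"wx":0,"wy":0,"wz":0,"gripper":25},{"tx":0,"ty":0,"tz":0.0,"wx":0,"wy":0,"wz":0,"gripper":25},{"tx":0,"ty":0,"tz":-0.08,"wx":0,"wy":0,"wz":0,"gripper":25},{"tx":0,"ty":0,"tz":-0.18,"wx":0,"wy":0,"wz":0,"gripper":25},{"tx":0,"ty":-0.1,"tz":-0.24,"wx":0,"wy":0,"wz":0,"gripper":25},{"tx":0,"ty":-0.2,"tz":-0.3,"wx":0,"wy":0,"wz":0,"gripper":0},{"tx":-0.05,"ty":-0.27,"tz":-0.36,"wx":0,"wy":0,"wz":0,"gripper":0},{"tx":-0.05,"ty":-0.27,"tz":-0.36,"wx":0,"wy":0,"wz":0,"gripper":0},{"tx":-0.05,"ty":-0.27,"tz":-0.36,"wx":0,"wy":0,"wz":0,"gripper":0},{"tx":-0.05,"ty":-0.27,"tz":-0.36,"wx":0,"wy":0,"wz":0,"gripper":0}]'>/dev/null; python3 - <<'E'
from h import *
st(); f=grab_frame("side"); a=f["color"][:,:,::-1].copy()
f2=grab_frame("wrist"); b=f2["color"][:,:,::-1]
o=np.zeros((600,800,3),np.uint8); 
c=cv2.resize(a[90:420,170:330],None,fx=1.8,fy=1.8,interpolation=cv2.INTER_CUBIC); o[:c.shape[0],:c.shape[1]]=c
c=cv2.resize(b[0:320,150:460],(500,516),interpolation=cv2.INTER_CUBIC); o[:516,295:795]=c
cv2.imwrite("pics/s4.png",o)
E
```

```text
t42.8 [ 0.4744 -0.0122  0.36  ] F [0.2 0.7 0.4] M [-0.04 -0.06 -0.03] op0.0005 g0.0 q [-0.1   0.06  1.41  0.    1.68 -0.12] psi 0.021
```

View pics/s4.png

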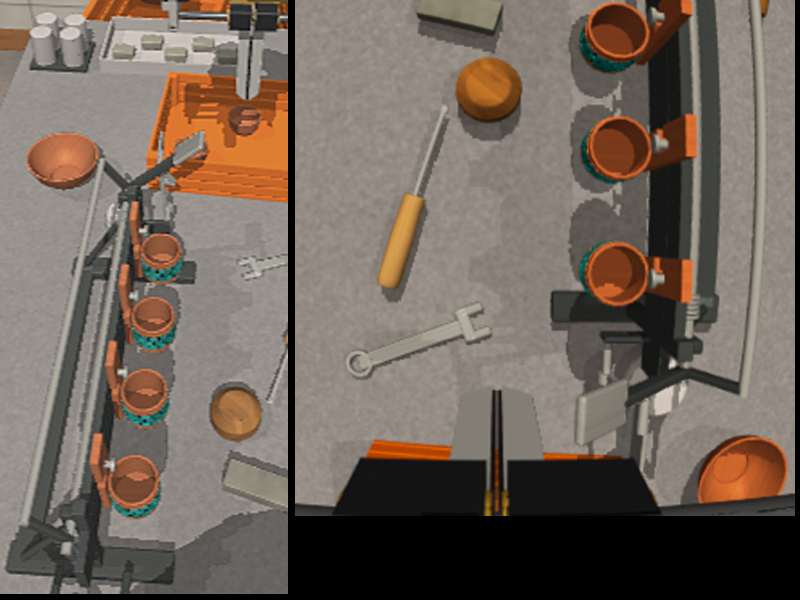

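```bash
cat > pr.py <<'E'
from h import *
def tcp(th):
    a=np.arctan2(85,83)-th; r=.1188; s=np.radians(42)-th
    return np.array([.016-r*np.cos(a),-.236,.165+r*np.sin(a)+.0125*abs(np.tan(s))])
if __name__=="__main__":
    b=w(FP,tcp(0)+[0,0,.02])[0]; st(); go(b,.0228)
    yx=R.from_euler('z',FP[2])
    for th in [0,.15,.3,.45,.6,.75,.85,.95,1.0,1.04,1.06]:
        d=tcp(th)-tcp(0)-[0,0,.02]; print(th,"ty %.3f tz %.3f"%(d[0]/.5,-d[2]/.5), tcp(th).round(4))
E
python3 pr.py
```

```text
t42.9 [ 0.4745 -0.012   0.3593] F [ 0.3 -0.2 -0.1] M [ 0.01 -0.12 -0.05] op0.0006 g0.0 q [-0.1   0.06  1.41  0.    1.68 -0.12] psi 0.022
row {'tx': -0.1139, 'ty': 0.1508, 'tz': 0.1557, 'wx': -0.0017, 'wy': -0.0003, 'wz': -0.0008} n>=2.4 q6 est -0.14
0 ty 0.000 tz 0.040 [-0.067  -0.236   0.2613]
0.15 ty -0.024 tz 0.073 [-0.0788 -0.236   0.2449]
0.3 ty -0.043 tz 0.108 [-0.0884 -0.236   0.2275]
0.45 ty -0.057 tz 0.144 [-0.0957 -0.236   0.2091]
0.6 ty -0.067 tz 0.183 [-0.1005 -0.236   0.19  ]
0.75 ty -0.071 tz 0.221 [-0.1027 -0.236   0.1708]
0.85 ty -0.071 tz 0.242 [-0.1026 -0.236   0.1602]
0.95 ty -0.069 tz 0.263 [-0.1014 -0.236   0.1497]
1.0 ty -0.067 tz 0.274 [-0.1004 -0.236   0.1445]
1.04 ty -0.065 tz 0.282 [-0.0993 -0.236   0.1404]
1.06 ty -0.063 tz 0.286 [-0.0987 -0.236   0.1384]
```

```bash
python3 -m handwheel '[{"tx":-0.114,"ty":0.151,"tz":0.05,"wx":0,"wy":0,"wz":0,"gripper":0},{"tx":-0.114,"ty":0.151,"tz":0.05,"wx":0,"wy":0,"wz":0,"gripper":0},{"tx":-0.114,"ty":0.151,"tz":0.156,"wx":0,"wy":0,"wz":0,"gripper":0},{"tx":-0.114,"ty":0.151,"tz":0.156,"wx":0,"wy":0,"wz":0,"gripper":0},{"tx":-0.114,"ty":0.151,"tz":0.156,"wx":0,"wy":0,"wz":0,"gripper":0},{"tx":-0.114,"ty":0.151,"tz":0.156,"wx":0,"wy":0,"wz":0,"gripper":0}]' >/dev/null; python3 pr.py | head -2
```

```text
t43.5 [ 0.5509 -0.0672  0.2853] F [-0.4  0.8  0.8] M [-0.01 -0.05  0.01] op0.0002 g0.0 q [-0.19  0.26  1.35  0.    1.54 -0.21] psi 0.022
row {'tx': -0.0001, 'ty': 0.0, 'tz': 0.0081, 'wx': 0.0016, 'wy': 0.0003, 'wz': -0.0005} n>=0.1 q6 est -0.14
```

```bash
python3 -m handwheel '[{"tx":0,"ty":0,"tz":0.045,"wx":0,"wy":0,"wz":0,"gripper":0},{"tx":0,"ty":-0.012,"tz":0.06,"wx":0,"wy":0,"wz":0,"gripper":0},{"tx":0,"ty":-0.024,"tz":0.078,"wx":0,"wy":0,"wz":0,"gripper":0},{"tx":0,"ty":-0.034,"tz":0.095,"wx":0,"wy":0,"wz":0,"gripper":0},{"tx":0,"ty":-0.043,"tz":0.113,"wx":0,"wy":0,"wz":0,"gripper":0},{"tx":0,"ty":-0.05,"tz":0.13,"wx":0,"wy":0,"wz":0,"gripper":0},{"tx":0,"ty":-0.057,"tz":0.149,"wx":0,"wy":0,"wz":0,"gripper":0},{"tx":0,"ty":-0.057,"tz":0.149,"wx":0,"wy":0,"wz":0,"gripper":0}]' >/dev/null; python3 -c "
from h import *
st(); R0=R.from_euler('z',-FP[2]); print(R0.apply(read_state()['tcp_pos']-[FP[0],FP[1],0]).round(4))"
```

```text
t44.2 [ 0.5215 -0.0683  0.2079] F [1.5 0.1 3.7] M [ 0.01 -0.36 -0.02] op0.0006 g1.9 q [-0.2   0.23  1.56 -0.    1.36 -0.22] psi 0.021
[-0.0964 -0.2364  0.2079]
```

```bash
python3 -m handwheel '[{"tx":0,"ty":-0.006,"tz":0.02,"wx":0,"wy":0,"wz":0,"gripper":0},{"tx":0,"ty":-0.01,"tz":0.039,"wx":0,"wy":0,"wz":0,"gripper":0},{"tx":0,"ty":-0.012,"tz":0.058,"wx":0,"wy":0,"wz":0,"gripper":0},{"tx":0,"ty":-0.014,"tz":0.077,"wx":0,"wy":0,"wz":0,"gripper":0},{"tx":0,"ty":-0.014,"tz":0.098,"wx":0,"wy":0,"wz":0,"gripper":0},{"tx":0,"ty":-0.012,"tz":0.116,"wx":0,"wy":0,"wz":0,"gripper":0},{"tx":0,"ty":-0.01,"tz":0.13,"wx":0,"wy":0,"wz":0,"gripper":0},{"tx":0,"ty":-0.008,"tz":0.138,"wx":0,"wy":0,"wz":0,"gripper":0},{"tx":0,"ty":-0.008,"tz":0.138,"wx":0,"wy":0,"wz":0,"gripper":0}]' >/dev/null; python3 -c "
from h import *
st(); R0=R.from_euler('z',-FP[2]); print(R0.apply(read_state()['tcp_pos']-[FP[0],FP[1],0]).round(4))"; python3 -m handwheel '[{"tx":0,"ty":0.001,"tz":0.004,"wx":0,"wy":0,"wz":0,"gripper":0},{"tx":0,"ty":0.001,"tz":0.004,"wx":0,"wy":0,"wz":0,"gripper":0}]' | egrep 'pos|ft'; python3 -m handwheel '[{"tx":0,"ty":0.001,"tz":0.004,"wx":0,"wy":0,"wz":0,"gripper":0},{"tx":0,"ty":0.001,"tz":0.004,"wx":0,"wy":0,"wz":0,"gripper":0}]' | egrep 'pos|ft'
```

```text
t45.1 [ 0.5175 -0.0684  0.1394] F [-5.1  0.5  5.6] M [-0.02  0.95 -0.05] op0.0007 g3.3 q [-0.2   0.28  1.65 -0.    1.21 -0.22] psi 0.021
[-0.1005 -0.2364  0.1394]
tcp_pos: [0.5181, -0.0684, 0.1378]
ft_force: [-6.4, 0.0, 5.3]
tcp_pos: [0.5186, -0.0684, 0.1358]
ft_force: [-5.0, 0.4, 6.6]
```

```bash
for i in 1 2 3; do python3 -m handwheel '[{"tx":0,"ty":0.001,"tz":0.004,"wx":0,"wy":0,"wz":0,"gripper":0},{"tx":0,"ty":0.001,"tz":0.004,"wx":0,"wy":0,"wz":0,"gripper":0}]' | egrep 'pos|ft'; done
```

```text
tcp_pos: [0.519, -0.0684, 0.1338]
ft_force: [-5.9, -0.0, 6.8]
tcp_pos: [0.5195, -0.0684, 0.1317]
ft_force: [-7.3, 0.7, 6.4]
tcp_pos: [0.5199, -0.0684, 0.1297]
ft_force: [-6.9, -0.9, 6.3]
```

```bash
python3 - <<'E'
from h import *
st(); f=grab_frame("side"); a=f["color"][:,:,::-1].copy()
f2=grab_frame("scene"); s=f2["color"][:,:,::-1]; b=grab_frame("wrist")["color"][:,:,::-1]
o=np.zeros((600,800,3),np.uint8); 
P=w(FP,[-.1,-.233,.14]); p=proj(*CAL["side"],P)[0].astype(int); q=proj(*CAL["scene"],P)[0].astype(int); print(p,q)
c=cv2.resize(a[p[1]-50:p[1]+50,p[0]-65:p[0]+65],(390,300),interpolation=cv2.INTER_CUBIC); o[:300,:390]=c
c=cv2.resize(s[q[1]-50:q[1]+50,q[0]-65:q[0]+65],(390,300),interpolation=cv2.INTER_CUBIC); o[300:,:390]=c
c=cv2.resize(b[100:400,150:420],(400,444),interpolation=cv2.INTER_CUBIC); o[:444,400:]=c
cv2.imwrite("pics/s5.png",o)
E
```

```text
t46.1 [ 0.5199 -0.0684  0.1297] F [-6.9 -0.9  6.3] M [0.01 1.27 0.  ] op0.0008 g3.5 q [-0.2   0.3   1.66 -0.    1.19 -0.22] psi 0.021
[285 204] [268 216]
```

View pics/s5.png

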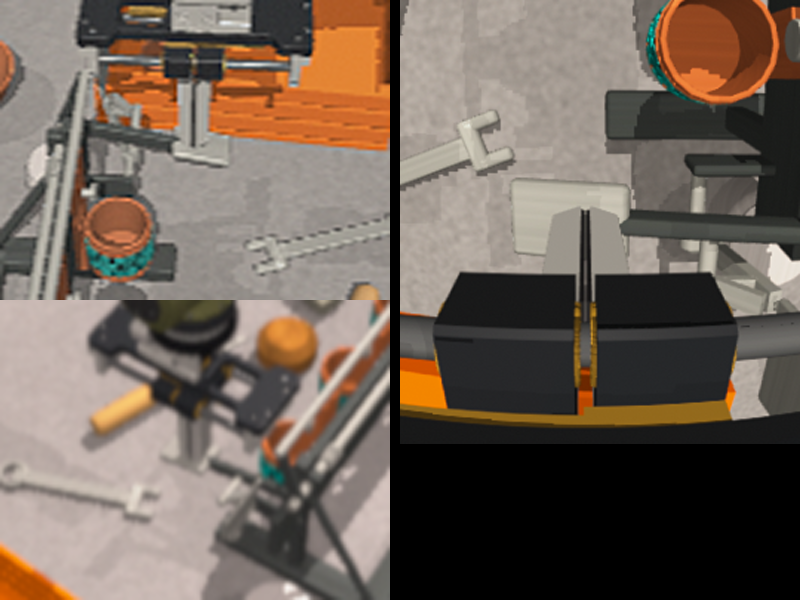

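```bash
python3 - <<'E'
from h import *
s=read_state(); print("tip px",proj(*CAL["side"],s["tcp_pos"])[0].round(1))
im=grab_frame("side")["color"][:,:,::-1].copy(); ref=cv2.imread("pics/side0.png")
U=8
def m(x,y,X,Y,n):
    t=cv2.resize(ref[y:Y,x:X],None,fx=U,fy=U,interpolation=cv2.INTER_CUBIC); a=cv2.resize(im[y-8:Y+8,x-8:X+8],None,fx=U,fy=U,interpolation=cv2.INTER_CUBIC)
    _,sc,_,l=cv2.minMaxLoc(cv2.matchTemplate(a,t,cv2.TM_CCOEFF_NORMED)); print(n,"%.2f"%sc,l[0]/U-8,l[1]/U-8)
m(282,196,300,214,"paddle -x half"); m(240,190,268,206,"lever"); m(205,360,235,405,"bar left end"); m(230,170,262,200,"bar right end")
E
```

```text
tip px [284.8 205.9]
paddle -x half 0.83 7.875 0.25
lever 0.82 -0.75 -0.5
bar left end 0.84 -1.0 0.125
bar right end 0.69 -1.0 0.0
```

```bash
python3 - <<'E'
from h import *
im=grab_frame("side")["color"][:,:,::-1].copy(); ref=cv2.imread("pics/side0.png"); op=cv2.imread("pics/s2.png"); op=cv2.resize(op,(560,420),interpolation=cv2.INTER_AREA)
U=8
def m(x,y,X,Y,n,im=im):
    t=cv2.resize(ref[y:Y,x:X],None,fx=U,fy=U,interpolation=cv2.INTER_CUBIC); a=cv2.resize(im[y-8:Y+8,x-8:X+8],None,fx=U,fy=U,interpolation=cv2.INTER_CUBIC)
    _,sc,_,l=cv2.minMaxLoc(cv2.matchTemplate(a,t,cv2.TM_CCOEFF_NORMED)); print(n,"%.2f"%sc,l[0]/U-8,l[1]/U-8)
m(173,395,205,410,"foot"); m(185,165,225,195,"big bowl"); m(255,235,280,250,"foot right")
m(282,304,320,335,"block"); m(173,395,205,410,"foot@open",op)
# row profile: bar position along a row in ref / now
for y in (250,300,340):
    print(y,"ref",ref[y,200:262,1].tolist()); print(y,"now",im[y,200:262,1].tolist())
E
```

```text
foot 0.99 0.0 0.0
big bowl 1.00 0.0 0.0
foot right 0.52 0.375 0.0
block 0.99 0.0 0.0
foot@open 0.98 0.0 -0.125
250 ref [151, 149, 151, 151, 151, 153, 150, 148, 158, 120, 82, 83, 87, 84, 86, 83, 86, 87, 88, 71, 65, 133, 150, 144, 145, 154, 159, 157, 156, 141, 165, 184, 177, 124, 77, 78, 141, 180, 184, 160, 95, 28, 38, 48, 93, 94, 92, 101, 103, 102, 97, 142, 164, 155, 156, 159, 156, 157, 157, 161, 158, 153]
250 now [149, 148, 148, 149, 150, 151, 146, 149, 154, 119, 80, 84, 84, 85, 84, 86, 82, 81, 88, 69, 66, 130, 149, 141, 142, 153, 157, 156, 154, 142, 161, 181, 174, 117, 96, 158, 183, 176, 129, 73, 58, 61, 54, 48, 91, 92, 91, 100, 102, 97, 142, 163, 127, 99, 103, 102, 102, 104, 106, 108, 107, 103]
300 ref [84, 88, 86, 84, 86, 88, 88, 89, 91, 77, 71, 80, 130, 153, 147, 148, 148, 156, 157, 158, 137, 154, 179, 184, 148, 96, 78, 90, 148, 180, 183, 167, 107, 38, 35, 38, 60, 97, 104, 117, 110, 104, 106, 105, 102, 146, 165, 158, 158, 160, 162, 165, 163, 160, 163, 168, 169, 167, 162, 160, 157, 157]
300 now [82, 87, 87, 85, 84, 86, 89, 87, 90, 78, 70, 80, 130, 149, 145, 147, 147, 153, 157, 156, 138, 151, 177, 183, 145, 76, 120, 170, 183, 177, 136, 78, 55, 63, 62, 68, 66, 54, 89, 121, 117, 93, 82, 85, 86, 91, 91, 93, 95, 96, 96, 99, 99, 98, 95, 93, 90, 86, 82, 92, 93, 98]
340 ref [88, 83, 60, 75, 136, 150, 148, 147, 141, 149, 155, 157, 164, 144, 155, 177, 182, 168, 129, 89, 77, 129, 169, 181, 182, 163, 98, 36, 41, 41, 47, 95, 111, 105, 99, 143, 162, 155, 153, 153, 156, 155, 153, 157, 156, 156, 154, 160, 165, 161, 158, 156, 156, 160, 161, 157, 155, 151, 146, 151, 156, 159]
340 now [87, 82, 57, 73, 133, 152, 148, 146, 142, 146, 151, 155, 162, 145, 153, 178, 182, 167, 122, 101, 149, 177, 184, 169, 120, 68, 54, 58, 66, 49, 43, 95, 109, 105, 105, 108, 107, 103, 102, 105, 107, 101, 103, 106, 105, 103, 104, 107, 110, 110, 107, 104, 106, 108, 106, 106, 104, 102, 100, 99, 108, 105]
```

```bash
python3 -m handwheel '[{"tx":0,"ty":-0.01,"tz":-0.02,"wx":0,"wy":0,"wz":0,"gripper":0},{"tx":0,"ty":-0.012,"tz":-0.05,"wx":0,"wy":0,"wz":0,"gripper":0},{"tx":0,"ty":-0.01,"tz":-0.08,"wx":0,"wy":0,"wz":0,"gripper":0},{"tx":0,"ty":-0.003,"tz":-0.12,"wx":0,"wy":0,"wz":0,"gripper":0},{"tx":0,"ty":0.005,"tz":-0.159,"wx":0,"wy":0,"wz":0,"gripper":0},{"tx":0,"ty":0.02,"tz":-0.195,"wx":0,"wy":0,"wz":0,"gripper":0},{"tx":0,"ty":0.038,"tz":-0.23,"wx":0,"wy":0,"wz":0,"gripper":0},{"tx":0,"ty":0.055,"tz":-0.28,"wx":0,"wy":0,"wz":0,"gripper":0},{"tx":0,"ty":0.055,"tz":-0.36,"wx":0,"wy":0,"wz":0,"gripper":0},{"tx":0,"ty":0.055,"tz":-0.42,"wx":0,"wy":0,"wz":0,"gripper":0},{"tx":0,"ty":0.055,"tz":-0.42,"wx":0,"wy":0,"wz":0,"gripper":0}]'>/dev/null; python3 - <<'E'
from h import *
st(); im=grab_frame("side")["color"][:,:,::-1].copy(); cv2.imwrite("pics/side6.png",im)
ref=cv2.imread("pics/side0.png"); op=cv2.resize(cv2.imread("pics/s2.png"),(560,420),interpolation=cv2.INTER_AREA)
for y in(300,340): print(im[y,185:240,1].tolist())
for n,r in(("shut",ref),("open",op)): print(n,np.abs(im[260:400,185:235].astype(int)-r[260:400,185:235]).mean().round(1))
E
```

```text
t47.5 [ 0.5485 -0.0679  0.3444] F [ 0.4 -0.3  0.3] M [-0.03 -0.05 -0.02] op0.0004 g0.0 q [-0.19  0.24  1.24  0.    1.66 -0.21] psi 0.021
[151, 150, 150, 149, 145, 144, 145, 145, 146, 144, 144, 144, 135, 140, 164, 173, 164, 125, 82, 81, 83, 83, 85, 88, 73, 68, 79, 125, 145, 142, 142, 143, 153, 123, 92, 104, 134, 156, 167, 139, 96, 80, 80, 83, 81, 90, 95, 95, 90, 68, 64, 67, 52, 84, 115]
[152, 151, 145, 147, 141, 157, 172, 174, 152, 101, 74, 80, 81, 81, 80, 85, 80, 56, 71, 128, 143, 142, 141, 135, 142, 147, 150, 157, 138, 138, 154, 165, 160, 125, 84, 91, 120, 123, 123, 129, 91, 52, 57, 61, 47, 44, 91, 104, 101, 101, 105, 103, 99, 99, 100]
shut 21.2
open 6.1
```

```bash
sed -i 's/-.236/-.233/;s/.0125\*abs/.008*abs/;s/go(b,.0228)/go(b,.0228-np.pi\/2)/' pr.py; python3 pr.py
```

```text
t47.5 [ 0.5481 -0.0678  0.3417] F [-0.4 -0.2 -1.2] M [-0.02 -0.1  -0.01] op0.0006 g0.0 q [-0.19  0.24  1.24  0.    1.66 -0.21] psi 0.021
row {'tx': 0.0071, 'ty': 0.0051, 'tz': 0.1289, 'wx': 0.0021, 'wy': -0.0014, 'wz': 0.9991} n>=10.5 q6 est 1.43
0 ty 0.000 tz 0.040 [-0.067  -0.233   0.2572]
0.15 ty -0.024 tz 0.071 [-0.0788 -0.233   0.2419]
0.3 ty -0.043 tz 0.104 [-0.0884 -0.233   0.2254]
0.45 ty -0.057 tz 0.139 [-0.0957 -0.233   0.2078]
0.6 ty -0.067 tz 0.176 [-0.1005 -0.233   0.1894]
0.75 ty -0.071 tz 0.213 [-0.1027 -0.233   0.1708]
0.85 ty -0.071 tz 0.235 [-0.1026 -0.233   0.1597]
0.95 ty -0.069 tz 0.257 [-0.1014 -0.233   0.1487]
1.0 ty -0.067 tz 0.268 [-0.1004 -0.233   0.1433]
1.04 ty -0.065 tz 0.276 [-0.0993 -0.233   0.139 ]
1.06 ty -0.063 tz 0.281 [-0.0987 -0.233   0.1369]
```

```bash
python3 -m handwheel '[{"tx":0.007,"ty":0.005,"tz":0,"wx":0,"wy":0,"wz":0.999,"gripper":0},{"tx":0.007,"ty":0.005,"tz":0,"wx":0,"wy":0,"wz":0.999,"gripper":0},{"tx":0.007,"ty":0.005,"tz":0,"wx":0,"wy":0,"wz":0.999,"gripper":0},{"tx":0.007,"ty":0.005,"tz":0,"wx":0,"wy":0,"wz":0.999,"gripper":0},{"tx":0.007,"ty":0.005,"tz":0,"wx":0,"wy":0,"wz":0.999,"gripper":0},{"tx":0.007,"ty":0.005,"tz":0,"wx":0,"wy":0,"wz":0.999,"gripper":0},{"tx":0.007,"ty":0.005,"tz":0,"wx":0,"wy":0,"wz":0.999,"gripper":0},{"tx":0.007,"ty":0.005,"tz":0,"wx":0,"wy":0,"wz":0.999,"gripper":0},{"tx":0.007,"ty":0.005,"tz":0,"wx":0,"wy":0,"wz":0.999,"gripper":0},{"tx":0.007,"ty":0.005,"tz":0.05,"wx":0,"wy":0,"wz":0.999,"gripper":0},{"tx":0.007,"ty":0.005,"tz":0.125,"wx":0,"wy":0,"wz":0.999,"gripper":0},{"tx":0.007,"ty":0.005,"tz":0.125,"wx":0,"wy":0,"wz":0.999,"gripper":0},{"tx":0.007,"ty":0.005,"tz":0.125,"wx":0,"wy":0,"wz":0.999,"gripper":0},{"tx":0.007,"ty":0.005,"tz":0.125,"wx":0,"wy":0,"wz":0.999,"gripper":0}]' >/dev/null; python3 pr.py | head -2
```

```text
t49.0 [ 0.5508 -0.0643  0.2789] F [ 0.3 -0.1 -0.3] M [ 0.01 -0.01 -0.01] op0.0005 g0.0 q [-0.18  0.26  1.36  0.    1.52  1.36] psi -1.546
row {'tx': 0.0, 'ty': -0.0001, 'tz': 0.0034, 'wx': 0.0003, 'wy': -0.0014, 'wz': 0.0012} n>=0.0 q6 est 1.43
```

```bash
python3 -m handwheel '[{"tx":0,"ty":0,"tz":0.035,"wx":0,"wy":0,"wz":0,"gripper":0},{"tx":-0.006,"ty":0,"tz":0.05,"wx":0,"wy":0,"wz":0,"gripper":0},{"tx":-0.024,"ty":0,"tz":0.073,"wx":0,"wy":0,"wz":0,"gripper":0},{"tx":-0.034,"ty":0,"tz":0.09,"wx":0,"wy":0,"wz":0,"gripper":0},{"tx":-0.043,"ty":0,"tz":0.107,"wx":0,"wy":0,"wz":0,"gripper":0},{"tx":-0.043,"ty":0,"tz":0.107,"wx":0,"wy":0,"wz":0,"gripper":0}]' |egrep 'pos|ft'
python3 -m handwheel '[{"tx":-0.007,"ty":0,"tz":0.017,"wx":0,"wy":0,"wz":0,"gripper":0},{"tx":-0.014,"ty":0,"tz":0.035,"wx":0,"wy":0,"wz":0,"gripper":0},{"tx":-0.02,"ty":0,"tz":0.053,"wx":0,"wy":0,"wz":0,"gripper":0},{"tx":-0.024,"ty":0,"tz":0.072,"wx":0,"wy":0,"wz":0,"gripper":0},{"tx":-0.026,"ty":0,"tz":0.09,"wx":0,"wy":0,"wz":0,"gripper":0},{"tx":-0.028,"ty":0,"tz":0.109,"wx":0,"wy":0,"wz":0,"gripper":0},{"tx":-0.028,"ty":0,"tz":0.131,"wx":0,"wy":0,"wz":0,"gripper":0},{"tx":-0.028,"ty":0,"tz":0.131,"wx":0,"wy":0,"wz":0,"gripper":0}]' |egrep 'pos|ft'
cat > bar.py <<'E'
from h import *
s=read_state(); print(R.from_euler('z',-FP[2]).apply(s['tcp_pos']-[FP[0],FP[1],0]).round(4),s["ft_force"].round(1),"M",s["wrist_torque"].round(2))
im=grab_frame("side")["color"].astype(int)[:,:,1]; ref=cv2.imread("pics/side0.png").astype(int)[:,:,1]
for y in(300,340): print(y,"ref",ref[y,218:234].tolist(),"now",im[y,218:234].tolist())
E
python3 bar.py
```

```text
tcp_pos: [0.5285, -0.0648, 0.2234]
ft_force: [0.7, -0.3, 4.0]
tcp_pos: [0.5148, -0.0652, 0.1577]
ft_force: [-2.3, -0.8, 5.0]
[-0.103  -0.2331  0.1577] [-2.3 -0.8  5. ] M [-0.09  0.53 -0.02]
300 ref [157, 158, 137, 154, 179, 184, 148, 96, 78, 90, 148, 180, 183, 167, 107, 38] now [147, 171, 179, 167, 123, 115, 103, 70, 52, 75, 88, 87, 94, 98, 98, 94]
340 ref [129, 89, 77, 129, 169, 181, 182, 163, 98, 36, 41, 41, 47, 95, 111, 105] now [84, 54, 87, 118, 120, 118, 131, 96, 55, 59, 63, 48, 45, 94, 109, 106]
```

```bash
python3 -m handwheel '[{"tx":0.001,"ty":0,"tz":0.011,"wx":0,"wy":0,"wz":0,"gripper":0},{"tx":0.002,"ty":0,"tz":0.022,"wx":0,"wy":0,"wz":0,"gripper":0},{"tx":0.002,"ty":0,"tz":0.022,"wx":0,"wy":0,"wz":0,"gripper":0}]' >/dev/null; python3 bar.py
python3 -m handwheel '[{"tx":0.002,"ty":0,"tz":0.01,"wx":0,"wy":0,"wz":0,"gripper":0},{"tx":0.004,"ty":0,"tz":0.02,"wx":0,"wy":0,"wz":0,"gripper":0},{"tx":0.004,"ty":0,"tz":0.02,"wx":0,"wy":0,"wz":0,"gripper":0}]' >/dev/null; python3 bar.py
```

```text
[-0.102  -0.2331  0.1475] [-5.6 -1.5  6.5] M [-0.08  1.05 -0.04]
300 ref [157, 158, 137, 154, 179, 184, 148, 96, 78, 90, 148, 180, 183, 167, 107, 38] now [153, 157, 124, 139, 173, 181, 166, 112, 57, 55, 55, 77, 95, 98, 98, 92]
340 ref [129, 89, 77, 129, 169, 181, 182, 163, 98, 36, 41, 41, 47, 95, 111, 105] now [132, 70, 69, 114, 122, 119, 125, 90, 55, 58, 65, 47, 44, 92, 107, 106]
[-0.1    -0.2331  0.1375] [-4.6  0.1  5.7] M [-0.17  0.99  0.01]
300 ref [157, 158, 137, 154, 179, 184, 148, 96, 78, 90, 148, 180, 183, 167, 107, 38] now [154, 155, 137, 153, 180, 161, 148, 167, 181, 171, 126, 70, 55, 60, 89, 95]
340 ref [129, 89, 77, 129, 169, 181, 182, 163, 98, 36, 41, 41, 47, 95, 111, 105] now [162, 180, 179, 155, 99, 104, 126, 89, 54, 57, 62, 47, 44, 93, 109, 105]
```

```bash
python3 -m handwheel '[{"tx":0.002,"ty":0,"tz":0.008,"wx":0,"wy":0,"wz":0,"gripper":0},{"tx":0.004,"ty":0,"tz":0.016,"wx":0,"wy":0,"wz":0,"gripper":0},{"tx":0.004,"ty":0,"tz":0.016,"wx":0,"wy":0,"wz":0,"gripper":0}]' >/dev/null; python3 bar.py
for i in 1 2; do python3 -m handwheel '[{"tx":0.001,"ty":0,"tz":0.004,"wx":0,"wy":0,"wz":0,"gripper":0},{"tx":0.002,"ty":0,"tz":0.008,"wx":0,"wy":0,"wz":0,"gripper":0},{"tx":0.002,"ty":0,"tz":0.008,"wx":0,"wy":0,"wz":0,"gripper":0}]' >/dev/null; python3 bar.py|egrep -v ^340; done
```

```text
[-0.0982 -0.2331  0.1294] [-6.2 -1.1  5.9] M [-0.14  1.19 -0.09]
300 ref [157, 158, 137, 154, 179, 184, 148, 96, 78, 90, 148, 180, 183, 167, 107, 38] now [155, 154, 133, 151, 176, 181, 145, 90, 92, 151, 179, 180, 160, 100, 54, 61]
340 ref [129, 89, 77, 129, 169, 181, 182, 163, 98, 36, 41, 41, 47, 95, 111, 105] now [125, 81, 130, 172, 178, 176, 152, 94, 54, 61, 62, 48, 44, 95, 107, 104]
[-0.0973 -0.2331  0.1255] [-7.2 -1.6  5.1] M [-0.16  1.31 -0.02]
300 ref [157, 158, 137, 154, 179, 184, 148, 96, 78, 90, 148, 180, 183, 167, 107, 38] now [156, 155, 135, 151, 176, 183, 145, 98, 79, 78, 140, 176, 182, 166, 109, 57]
[-0.0963 -0.2331  0.1216] [-6.8 -0.8  5.6] M [-0.11  1.36 -0.01]
300 ref [157, 158, 137, 154, 179, 184, 148, 96, 78, 90, 148, 180, 183, 167, 107, 38] now [155, 156, 137, 152, 176, 181, 143, 96, 82, 82, 74, 131, 172, 182, 174, 129]
```

```bash
python3 -m handwheel '[{"tx":0.001,"ty":0,"tz":0.003,"wx":0,"wy":0,"wz":0,"gripper":0},{"tx":0.001,"ty":0,"tz":0.003,"wx":0,"wy":0,"wz":0,"gripper":0},{"tx":0.001,"ty":0,"tz":0.003,"wx":0,"wy":0,"wz":0,"gripper":0}]' >/dev/null; python3 bar.py|egrep -v ^340; python3 -m handwheel '[{"tx":-0.001,"ty":0,"tz":-0.005,"wx":0,"wy":0,"wz":0,"gripper":0},{"tx":-0.002,"ty":0,"tz":-0.01,"wx":0,"wy":0,"wz":0,"gripper":0},{"tx":-0.004,"ty":0,"tz":-0.02,"wx":0,"wy":0,"wz":0,"gripper":0},{"tx":-0.004,"ty":0,"tz":-0.02,"wx":0,"wy":0,"wz":0,"gripper":0}]' >/dev/null; python3 bar.py|egrep -v ^340;
```

```text
[-0.0958 -0.2331  0.1202] [-7.3 -0.6  6.3] M [-0.16  1.45  0.07]
300 ref [157, 158, 137, 154, 179, 184, 148, 96, 78, 90, 148, 180, 183, 167, 107, 38] now [155, 157, 135, 152, 176, 181, 147, 96, 84, 83, 80, 101, 156, 177, 179, 160]
[-0.0969 -0.233   0.1305] [ 0.4 -0.1 -1. ] M [0.   0.06 0.01]
300 ref [157, 158, 137, 154, 179, 184, 148, 96, 78, 90, 148, 180, 183, 167, 107, 38] now [155, 154, 136, 152, 176, 182, 145, 94, 77, 87, 147, 177, 182, 165, 108, 56]
```

```bash
python3 -m handwheel '[{"tx":-0.01,"ty":0,"tz":-0.04,"wx":0,"wy":0,"wz":0,"gripper":0},{"tx":-0.02,"ty":0,"tz":-0.12,"wx":0,"wy":0,"wz":0,"gripper":0},{"tx":-0.05,"ty":0,"tz":-0.22,"wx":0,"wy":0,"wz":0,"gripper":0},{"tx":-0.1,"ty":0,"tz":-0.32,"wx":0,"wy":0,"wz":0,"gripper":0},{"tx":-0.2,"ty":0.05,"tz":-0.4,"wx":0,"wy":0,"wz":0,"gripper":0},{"tx":-0.2,"ty":0.15,"tz":-0.4,"wx":0,"wy":0,"wz":0,"gripper":0},{"tx":-0.2,"ty":0.25,"tz":-0.4,"wx":0,"wy":0,"wz":0,"gripper":0},{"tx":-0.2,"ty":0.25,"tz":-0.4,"wx":0,"wy":0,"wz":0,"gripper":0},{"tx":-0.2,"ty":0.25,"tz":-0.4,"wx":0,"wy":0,"wz":0,"gripper":0},{"tx":-0.2,"ty":0.25,"tz":-0.4,"wx":0,"wy":0,"wz":0,"gripper":0}]'>/dev/null; python3 bar.py; python3 - <<'E'
from h import *
st(); a=grab_frame("side")["color"][:,:,::-1]; s=grab_frame("scene")["color"][:,:,::-1]
o=np.zeros((600,800,3),np.uint8)
c=cv2.resize(a[90:420,170:370],None,fx=1.8,fy=1.8,interpolation=cv2.INTER_CUBIC); o[:c.shape[0],:c.shape[1]]=c
c=cv2.resize(s[90:390,110:420],None,fx=1.4,fy=1.4,interpolation=cv2.INTER_CUBIC); o[:c.shape[0],365:365+c.shape[1]]=c[:,:435]
cv2.imwrite("pics/fin.png",o)
E
```

```text
[-0.1973 -0.3572  0.3292] [-1.1 -0.8  0.5] M [ 0.02  0.01 -0.04]
300 ref [157, 158, 137, 154, 179, 184, 148, 96, 78, 90, 148, 180, 183, 167, 107, 38] now [147, 149, 129, 144, 168, 171, 139, 90, 76, 85, 140, 169, 173, 159, 101, 53]
340 ref [129, 89, 77, 129, 169, 181, 182, 163, 98, 36, 41, 41, 47, 95, 111, 105] now [122, 82, 67, 119, 158, 170, 171, 152, 95, 50, 58, 46, 41, 92, 103, 99]
t54.0 [ 0.4235 -0.1911  0.3294] F [-0.1 -0.2 -0.8] M [ 0.04 -0.01 -0.02] op0.0004 g0.0 q [-0.5   0.03  1.5   0.    1.61  1.04] psi -1.547
```

View pics/fin.png

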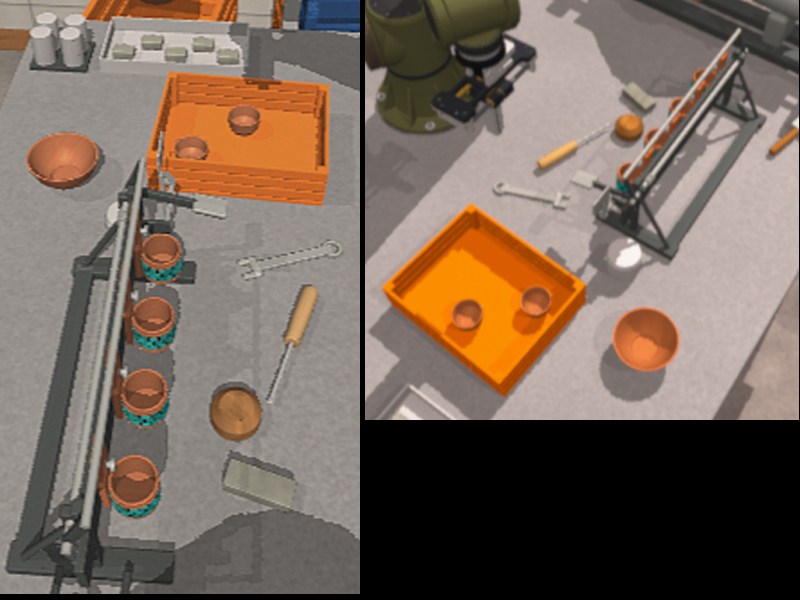

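The picture shows all four cups hanging at (160,258), (152,323), (145,397) and (133,485). The keeper bar is shut, and the two bowls are still in the crate.

```bash
python3 -c "
from workcell import *
print(close_job())"
```

```text
the job is handed in; nothing more can be done
None
```

All four strap-backed cups hang on the studs, the keeper is latched shut on the second press of its lever (on the first I let go before the catch held and it flew open again), the two bowls are still in the crate, and the job was handed in at about 54 s.

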